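# Fetch the moisture tin from behind the sample containers

## Task

The small moisture tin at the back of the white sample rack has to go under the light: first move the jar and the square bottle that stand in front of it over into the shallow steel tray, then set the tin centred on the round stage plate of the white light base, and only then put the jar back centred on its round pad and the bottle back centred and square on its square pad. Keep all three upright, and do not shift the glass beaker behind the rack.

Things in the scene. Friction and masses are not known exactly. Their poses are not given: they have to be found in the camera images.
- tin: Low round aluminium tin with lid, closed, 50 mm diameter, 28 mm high, 60 g. Origin: centre of its underside, z up. It starts on the bare deck of the sample rack (deck top 10 mm above the table), behind the jar and the bottle as seen from the robot; its centre is 56 mm from the line through the two pads' centres.
- jar: Tall round amber glass jar with a paper band and a black cap: body 54 mm diameter up to 100 mm, cap 50 mm diameter up to 120 mm height, about 280 g. Origin: centre of its underside, z up. Starts on jar_pad. Grip it high on the body, above the tin.
- bottle: White square-section plastic bottle, body 50 mm x 50 mm, 88 mm high, edges lightly rounded, with a round grey cap of 38 mm diameter on top up to 110 mm, about 240 g. Origin: centre of its underside, z up, x and y square to its side faces. Starts squarely on bottle_pad. Grip it on the upper part of the body.
- jar_pad: Round black rubber pad, 66 mm diameter, 3 mm thick, fixed on the rack's deck: the jar's own place. Origin: centre of its underside (10 mm above the table; the top face is 13 mm above the table). Its x axis points from the rack's front to its back (away from the robot), at right angles to the row of the two pads.
- bottle_pad: Square black rubber pad, 60 mm x 60 mm, 3 mm thick, fixed on the rack's deck, 84 mm beside the jar pad (on either side of it, changes from start to start): the bottle's own place. Origin: centre of its underside (10 mm above the table; the top face is 13 mm above the table). Axes parallel to its edges; x points from the rack's front to its back.
- side_tray: Shallow open steel tray, fixed: 240 mm along its x, 160 mm along its y, outer height 15 mm, walls 4 mm, inner floor 4 mm above the table. Empty; the side area for jar and bottle. Origin: centre of its underside on the table. To the left or to the right of the rack.
- stage_centre (a point): Centre of the top face of the round white stage plate (94 mm diameter, 33 mm above the table) in the middle of the white light base (220 mm x 180 mm x 30 mm), fixed, on the other side of the rack from the tray. Not to be confused with the balance (white housing, round steel pan) at the far edge of the table. z up.
- beaker: Open glass beaker, rim 66 mm diameter, 85 mm high, loose, standing on the table behind the rack. Not to be moved. Origin: centre of its underside.

How it is judged:
On the way, in this order (a step that is already met when the one before it is completed fails the run):
1. jar and bottle both stand upright and released in the side tray, the tin still in its place on the rack (x of jar in the frame of side_tray between -0.1 and 0.1 m and y of jar in the frame of side_tray between -0.06 and 0.06 m and z of jar in the frame of side_tray between -0.002 and 0.012 m and linear speed of each of jar, bottle below 0.02 m/s and angular speed of each of jar, bottle below 0.2 rad/s and angle between each of jar, bottle's own z axis and vertical below 0.1 rad and contact force between the fingers and jar below 0.05 N and x of bottle in the frame of side_tray between -0.1 and 0.1 m and y of bottle in the frame of side_tray between -0.06 and 0.06 m and z of bottle in the frame of side_tray between -0.002 and 0.012 m and contact force between the fingers and bottle below 0.05 N and distance of tin from where it was at the start of the episode below 0.02 m), for 0.2 s.
2. the tin stands released on the stage plate, jar and bottle still in the side tray (horizontal distance between tin and stage_centre below 0.012 m and z of tin in the frame of stage_centre between -0.004 and 0.005 m and linear speed of each of tin, jar, bottle below 0.02 m/s and angular speed of each of tin, jar, bottle below 0.2 rad/s and angle between each of tin, jar, bottle's own z axis and vertical below 0.1 rad and contact force between the fingers and tin below 0.05 N and x of jar in the frame of side_tray between -0.1 and 0.1 m and y of jar in the frame of side_tray between -0.06 and 0.06 m and z of jar in the frame of side_tray between -0.002 and 0.012 m and contact force between the fingers and jar below 0.05 N and x of bottle in the frame of side_tray between -0.1 and 0.1 m and y of bottle in the frame of side_tray between -0.06 and 0.06 m and z of bottle in the frame of side_tray between -0.002 and 0.012 m and contact force between the fingers and bottle below 0.05 N), for 0.2 s.
At the end, for the whole second after the job is handed in: The tin stands on the stage plate within 12 mm of its centre, the jar stands on its round pad and the bottle on its square pad, each within 10 mm of the pad's centre, the bottle's sides within 0.2 rad (11 degrees) of the pad's edges; all three upright (within 0.1 rad), released and at rest (horizontal distance between tin and stage_centre below 0.012 m and z of tin in the frame of stage_centre between -0.004 and 0.005 m and linear speed of each of tin, jar, bottle below 0.02 m/s and angular speed of each of tin, jar, bottle below 0.2 rad/s and angle between each of tin, jar, bottle's own z axis and vertical below 0.1 rad and contact force between the fingers and tin below 0.05 N and horizontal distance between jar and jar_pad below 0.01 m and z of jar in the frame of jar_pad between -0.001 and 0.008 m and contact force between the fingers and jar below 0.05 N and horizontal distance between bottle and bottle_pad below 0.01 m and z of bottle in the frame of bottle_pad between -0.001 and 0.008 m and contact force between the fingers and bottle below 0.05 N and (angle between the x axis of bottle and the x axis of bottle_pad, either way round below 0.2 rad or angle between the x axis of bottle and the y axis of bottle_pad, either way round below 0.2 rad)); the robot touches nothing.
It fails at once if jar, bottle or tin tipped by more than 0.7 rad (40 degrees) (angle between any of jar, bottle, tin's own z axis and vertical above 0.7 rad).
It fails at once if the beaker shifted by more than 20 mm (distance of beaker from where it was at the start of the episode above 0.02 m).
It also fails if it takes over 134 s, if anything falls off the work surface, if the arm or the gripper's body presses on something with over 40 N, if the wrist force passes 120 N, or if a joint passes its speed limit or range.

## Robot

A 6-joint arm with a two-finger parallel gripper is mounted at the origin on the work surface. World frame = base frame: x ahead of the robot, y to its left, z up, the work surface at z = 0. Lengths are in m, angles in rad, forces in N, time in s.
With the tool pointing down it reaches from about 0.375 to 0.9 m from the base axis. Payload 3.1 kg.
Tool frame: the origin (TCP) lies on the centre line of the jaws, within the pads' length; the fingertips stand 14 mm ahead of it and the grasp point (between the pads) lies 5 mm behind it; y points along the fingers, z is the direction in which the jaws open and shut, and the axes are right-handed (so a half turn about y gives the same grasp; the last joint's range is limited). The gripper opens to 87 mm and grips with 3 to 60 N. Pads are 19 mm wide; open, the fingers measure 117 mm over their backs; the gripper's body (75 mm by 190 mm) begins 51 mm behind the grasp point.
Start: joints at [-1.339, 0.527, 1.433, -0, 1.181, -0.178], TCP at [0.249, -0.573, 0.237] pointing down, gripper open.
Joint ranges: [-3.08, 3.08], [-0.75, 2.2], [0.22, 2.44], [-1.43, 4.57], [0, 2.65], [-2.85, 2.85]. Speed limits (rad/s): [2.79, 2.79, 3.14, 3.14, 3.14, 3.14].

## Interface

Orientations are given as a unit quaternion [x, y, z, w].
In Python, from rig import robot, vision gives the robot as it stands.
- The arm moves only by the shell command python3 -m crank 'ROWS' [FORCE]. ROWS is JSON, a list of rows, each a list of 7 numbers: the shift along the tool's x, y, z as a fraction of full scale, then the turn, a rotation vector about the tool's x, y, z as a fraction of full scale, then the gripper command: -1 is shut, 1 is fully open, values between are in proportion. In form: [[x, y, z, wx, wy, wz, grip], ...]. A call has 1 to 10 rows; each row is the pose to reach, as a shift and turn from the pose commanded when the call began, along the tool's axes at that moment, turning the shorter way round; what a row does not reach only later rows make up. Full scale, the value 1, is 50 cm for a shift and pi rad for a turn. A row lasts 1/8 s, in which the tool goes at most 62.5 mm and 10.7 degrees, less where a joint would pass 70% of its speed; a pose out of reach is approached as far as the arm can. A call with a number of a shift or a turn outside -1 to 1 is refused whole. A call with a gripper value outside its range is refused whole. The fingers move at their own pace and stop on an object; FORCE is the grip in N (left out, the last holds). Time passes only in rows, so rows that repeat a pose let the fingers close. It gives the time, the measured TCP pose, the force and the opening at its end, in the units of the state.
- robot.get_obs(): the state, without advancing time (a new reading comes with each control period).
- vision.camera(name): name is "scene" or "top" or "wrist"; returns the picture (420x560x3 uint8, blue, green, red); there is no depth.
- vision.camera_info(name): a dict with "vfov" (degrees; the focal length in pixels is half the picture's height over the tangent of half this angle, whatever the lens; pixels are square), "cx", "cy" (the principal point, pixels), "k1" (the pictures are not rectified: a ray, as slopes to the right and down, at radius r is drawn at 1 + k1 r^2 times it, then the intrinsics apply), "world_from_camera" (4x4, takes a point from camera to world coordinates); the wrist camera has in their place "tool_from_camera" (4x4, takes a point from camera to tool coordinates, whose origin is the TCP and whose axes are the tool frame's). Camera axes: x right, y up, looking along -z (the intrinsics and any distortion apply to the point x, -y, -z); pixel columns grow to the right and rows downward; lengths in m; the calibration is good to about 2 mm. A picture is of the moment at which its call begins: read the wrist's pose just before it. camera_info takes no time and is no camera call.
- robot.hand_in(): hands the job in, once; it reports no verdict.
The state is a dict: "time": time; "q": joint angles; "joint_velocities": joint speeds; "joint_torque": joint torques, N m; "position": TCP position; "tool_rot": TCP orientation; "ft_force": force on the tool from outside, world axes, zero at the start; "moment": the same for the moment, N m; "grip_width": finger opening in m.
Only numpy, scipy, OpenCV 4.12 (cv2) and the standard library are available. Lean on these libraries where they do the work, as an engineer would, in place of code of your own. Each camera call takes 0.05 s, during which the arm holds its last target.

## Working session

There is one attempt and no reset: what is moved stays moved. The work goes in short steps, Python scripts to look and compute and a shell command to move; the robot and the scene stay as the last step left them, time stands still between calls to the robot, and variables do not carry over. Pictures are saved under pics/ and viewed, and the job is handed in when it is done.

```bash
ls; mkdir -p pics; python3 - <<'E'
from rig import robot, vision
import cv2
o=robot.get_obs()
for k,v in o.items(): print(k,v)
for n in ("scene","top","wrist"):
    print(n,vision.camera_info(n)); cv2.imwrite(f"pics/{n}0.png",vision.camera(n))
E
```

```text
pics
time 0.0
q [-1.33949958e+00  5.28449865e-01  1.43390169e+00  1.97173410e-06
  1.18141541e+00 -1.78482049e-01]
joint_velocities [ 9.86522130e-05  1.04372238e-03  4.08409604e-04 -2.93398636e-04
  2.07101839e-03 -7.56823413e-04]
joint_torque [ 1.06510286e-04 -4.40040457e+01 -1.76591152e+01  6.31790701e-02
  5.81494952e-02 -1.75058503e-04]
position [ 0.24887684 -0.57253858  0.23558183]
tool_rot [-0.14388646  0.69308471 -0.69154774  0.14384715]
ft_force [-0.04047329  1.00788834  0.88754934]
moment [-0.00742301  0.01567017 -0.07252349]
grip_width 0.08726465921867418
scene {'vfov': 53.91469948437667, 'cx': 279.4307421513621, 'cy': 202.74327145325026, 'k1': -0.0480343461304215, 'world_from_camera': array([[-0.35968786, -0.71930206,  0.59433088,  1.07992613],
       [ 0.93305394, -0.2813147 ,  0.22421505,  0.19527247],
       [ 0.00591567,  0.63519019,  0.7723331 ,  0.71295479],
       [ 0.        ,  0.        ,  0.        ,  1.        ]])}
top {'vfov': 52.66363047211125, 'cx': 284.04130090671845, 'cy': 217.09548180772154, 'k1': -0.12486817810791373, 'world_from_camera': array([[ 3.71552359e-03,  9.98615816e-01, -5.24656801e-02,
         5.18214012e-01],
       [-9.99993066e-01,  3.72357860e-03,  5.57824305e-05,
         9.08405278e-03],
       [ 2.51065301e-04,  5.24651091e-02,  9.98622726e-01,
         1.18487285e+00],
       [ 0.00000000e+00,  0.00000000e+00,  0.00000000e+00,
         1.00000000e+00]])}
wrist {'vfov': 69.00185243190147, 'cx': 276.34833614518544, 'cy': 210.46131002494107, 'k1': -0.017807997726424152, 'tool_from_camera': array([[ 2.42594620e-04, -9.63929249e-01, -2.66158495e-01,
        -7.20465806e-02],
       [-6.14885071e-04,  2.66158308e-01, -9.63929135e-01,
        -1.49769039e-01],
       [ 9.99999782e-01,  3.97500907e-04, -5.28137131e-04,
         1.11606626e-03],
       [ 0.00000000e+00,  0.00000000e+00,  0.00000000e+00,
         1.00000000e+00]])}
```

View pics/scene0.png

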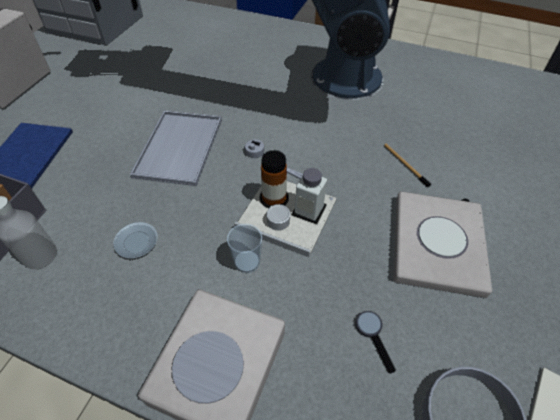

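View pics/top0.png

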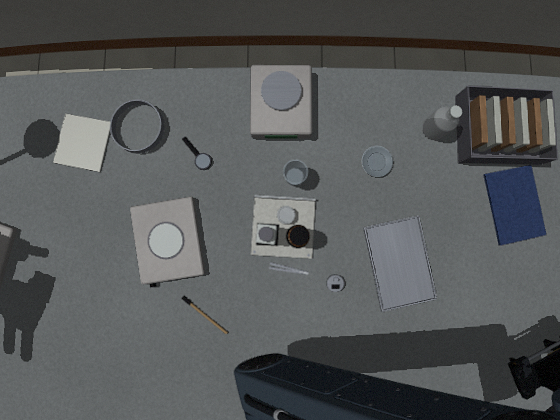

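View pics/wrist0.png

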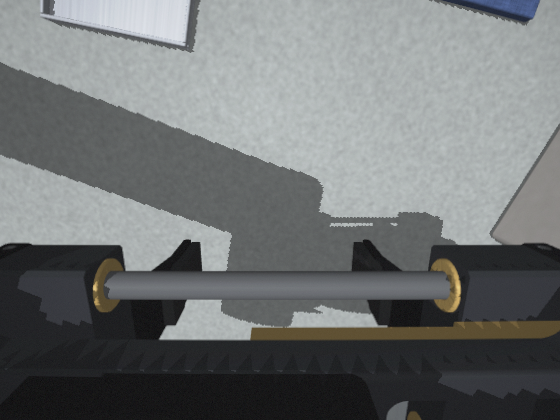

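```bash
cat > h.py <<'E'
import numpy as np, cv2
from rig import robot, vision
from scipy.spatial.transform import Rotation as R
def K(i):
    f=210/np.tan(np.radians(i['vfov']/2)); return np.array([[f,0,i['cx']],[0,f,i['cy']],[0,0,1.]])
def pose():
    o=robot.get_obs(); T=np.eye(4); T[:3,:3]=R.from_quat(o['tool_rot']).as_matrix(); T[:3,3]=o['position']; return T
def cam(n,T=None):
    i=vision.camera_info(n)
    return i, (i['world_from_camera'] if n!='wrist' else T@i['tool_from_camera'])
def ray(n,px,T=None):
    i,W=cam(n,T)
    u=cv2.undistortPoints(np.array(px,float).reshape(-1,1,2),K(i),np.array([i['k1'],0,0,0.]))[:,0]
    d=np.c_[u[:,0],-u[:,1],-np.ones(len(u))]@W[:3,:3].T
    return W[:3,3],d
def onz(n,px,z,T=None):
    c,d=ray(n,px,T); return c+d*((z-c[2])/d[:,2])[:,None]
def proj(n,P,T=None):
    i,W=cam(n,T); p=(np.array(P,float).reshape(-1,3)-W[:3,3])@W[:3,:3]
    p=p*[1,-1,-1]
    return cv2.projectPoints(p,np.zeros(3),np.zeros(3),K(i),np.array([i['k1'],0,0,0.]))[0][:,0]
def snap(n,name,crop=None,s=1):
    T=pose(); im=vision.camera(n); cv2.imwrite(f'pics/{name}_raw.png',im)
    np.save(f'pics/{name}_T.npy',T)
    v=im
    if crop: x,y,w,h=crop; v=im[y:y+h,x:x+w]
    if s!=1: v=cv2.resize(v,None,fx=s,fy=s,interpolation=cv2.INTER_CUBIC)
    cv2.imwrite(f'pics/{name}.png',v); return im,T
E
python3 - <<'E'
from h import *
T=pose(); print(T.round(3))
im=cv2.imread('pics/top0.png'); cv2.imwrite('pics/t0a.png',cv2.resize(im[140:280,230:340],None,fx=5,fy=5,interpolation=cv2.INTER_CUBIC)[:600])
print(onz('top',[[288,214]],.038),onz('top',[[297,236]],.133),onz('top',[[267,235]],.123),onz('top',[[166,240]],.033),onz('top',[[400,263]],.01),onz('top',[[296,171]],.085))
im=cv2.imread('pics/scene0.png'); cv2.imwrite('pics/s0a.png',cv2.resize(im[130:290,210:350],None,fx=3.7,fy=3.7,interpolation=cv2.INTER_CUBIC))
E
```

```text
[[-0.917 -0.     0.398  0.249]
 [-0.398  0.002 -0.917 -0.573]
 [-0.    -1.    -0.002  0.236]
 [ 0.     0.     0.     1.   ]]
[[ 0.58690168 -0.00166786  0.038     ]] [[ 0.52669561 -0.02325477  0.133     ]] [[0.52899358 0.05148717 0.123     ]] [[0.51471529 0.33204241 0.033     ]] [[ 0.45299582 -0.31472734  0.01      ]] [[ 0.69681124 -0.02179822  0.085     ]]
```

View pics/t0a.png

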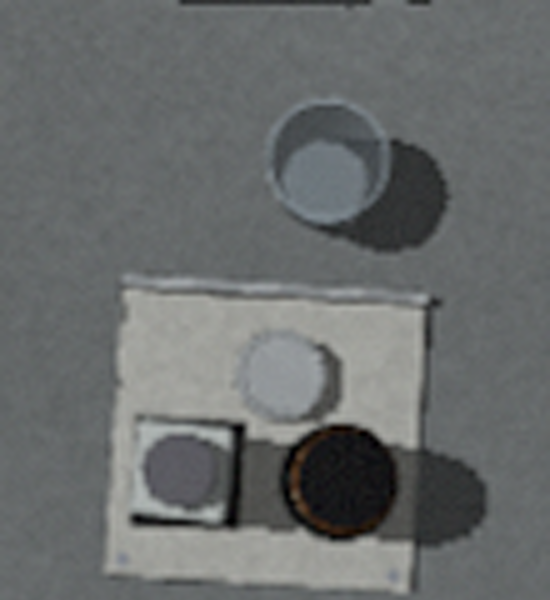

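View pics/s0a.png

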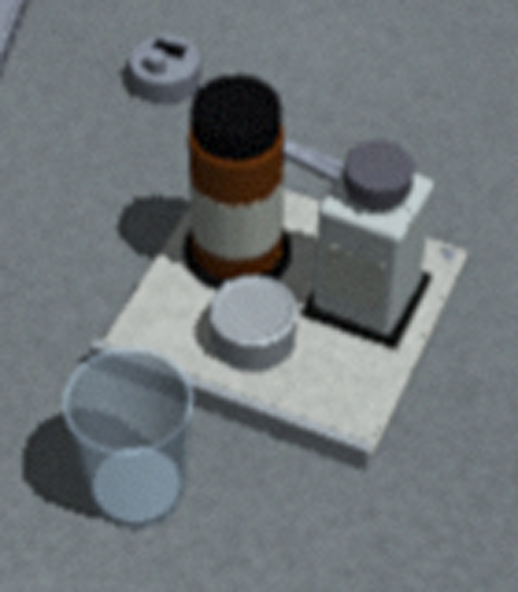

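```bash
cat >> h.py <<'E'
def plan(p,yawdeg):
    "row values to reach TCP p pointing down with tool x at yaw"
    T=pose(); a=np.radians(yawdeg)
    x=np.array([np.cos(a),np.sin(a),0]); y=np.array([0,0,-1.]); Rt=np.c_[x,y,np.cross(x,y)]
    s=T[:3,:3].T@(np.array(p)-T[:3,3])/.5
    w=R.from_matrix(T[:3,:3].T@Rt).as_rotvec()/np.pi
    print('row',np.r_[s,w].round(4).tolist(),'rows>=',int(max(np.linalg.norm(s)*.5/.0625,np.linalg.norm(w)*180/10.7))+1,'dist',(np.linalg.norm(s)*.5).round(4))
E
python3 - <<'E'
from h import *
plan([.55,.04,.28],-93.2)
E
```

```text
row [-1.0406, -0.0867, -0.8842, 0.0004, -0.3518, -0.0004] rows>= 11 dist 0.6841
```

```bash
python3 -m crank '[[-0.1,-0.04,-0.08,0,-0.05,0,1],[-0.5,-0.08,-0.44,0,-0.35,0,1],[-0.5,-0.08,-0.44,0,-0.35,0,1],[-0.5,-0.08,-0.44,0,-0.35,0,1],[-0.5,-0.08,-0.44,0,-0.35,0,1],[-0.5,-0.08,-0.44,0,-0.35,0,1],[-0.5,-0.08,-0.44,0,-0.35,0,1],[-0.5,-0.08,-0.44,0,-0.35,0,1]]' && python3 -c "
from h import *
plan([.55,.04,.28],-93.2)"
```

```text
time: 1.15
position: [0.3906, -0.2726, 0.2765]
tool_rot: [0.484, -0.515, 0.516, -0.484]
ft_force: [-0.3, -0.8, -0.2]
grip_width: 0.0869
row [-0.6441, -0.0074, 0.2784, 0.0, -0.0024, 0.0002] rows>= 6 dist 0.3509
```

```bash
python3 -m crank '[[-0.64,-0.007,0.278,0,-0.0024,0,1],[-0.64,-0.007,0.278,0,-0.0024,0,1],[-0.64,-0.007,0.278,0,-0.0024,0,1],[-0.64,-0.007,0.278,0,-0.0024,0,1],[-0.64,-0.007,0.278,0,-0.0024,0,1],[-0.64,-0.007,0.278,0,-0.0024,0,1],[-0.64,-0.007,0.278,0,-0.0024,0,1],[-0.64,-0.007,0.278,0,-0.0024,0,1],[-0.64,-0.007,0.278,0,-0.0024,0,1]]' && python3 -c "
from h import *
snap('wrist','w1')"
```

```text
time: 2.28
position: [0.5488, 0.0374, 0.2799]
tool_rot: [-0.486, 0.514, -0.514, 0.485]
ft_force: [0.6, -0.4, -0.0]
grip_width: 0.087
```

View pics/w1.png

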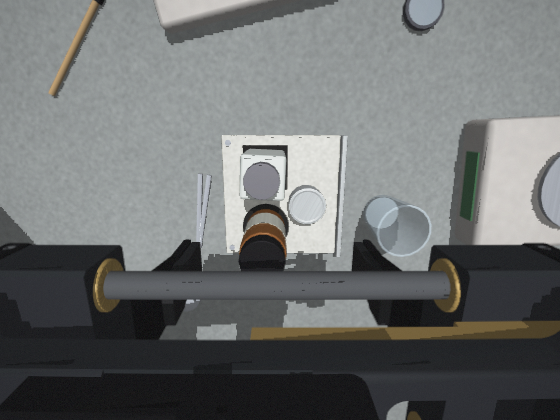

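```bash
python3 - <<'E'
from h import *
im=cv2.imread('pics/w1_raw.png'); 
cv2.imwrite('pics/w1c.png',cv2.resize(im[125:275,205:355],None,fx=4,fy=4,interpolation=cv2.INTER_CUBIC))
T=np.load('pics/w1_T.npy')
print(onz('wrist',[[261,180]],.123,T),onz('wrist',[[263,250]],.133,T),onz('wrist',[[306,205]],.038,T))
print(onz('wrist',[[224,136],[342,136],[340,252],[227,252]],.010,T))
E
```

```text
[[0.53412098 0.05679959 0.123     ]] [[ 0.53161744 -0.01531808  0.133     ]] [[0.58605526 0.00568242 0.038     ]]
[[ 0.48200319  0.09979456  0.01      ]
 [ 0.63952068  0.09083685  0.01      ]
 [ 0.63655169 -0.07647119  0.01      ]
 [ 0.4693312  -0.06693979  0.01      ]]
```

View pics/w1c.png

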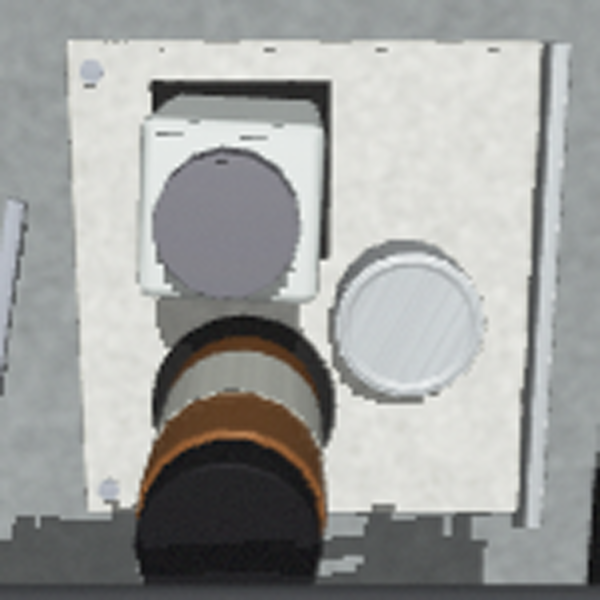

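```bash
python3 - <<'E'
from h import *
T=np.load('pics/w1_T.npy')
c=lambda p:[[205+x/4-.5,125+y/4-.5] for x,y in p]
print('bcap',onz('wrist',c([[227,224]]),.123,T),'jcap',onz('wrist',c([[230,555]]),.133,T),'tin',onz('wrist',c([[411,323],[338,323],[485,323]]),.038,T))
print('bpad corners',onz('wrist',c([[152,80],[331,80]]),.013,T))
print('bottle body top',onz('wrist',c([[145,118],[322,120],[317,298],[140,295]]),.1,T))
print('jpad l/top/r',onz('wrist',c([[153,395],[243,315],[335,395]]),.013,T))
print('rack front/back edge',onz('wrist',c([[69,42],[90,505],[542,42],[518,508]]),.01,T))
im=cv2.imread('pics/top0.png')
tc=lambda p:[[230+x/5-.4,140+y/5-.4] for x,y in p]
print('TOP jcap',onz('top',tc([[343,481]]),.133),'bcap',onz('top',tc([[184,470]]),.123),'tin',onz('top',tc([[284,375]]),.038),'beaker',onz('top',tc([[327,160]]),.085))
print('TOP bpad',onz('top',tc([[133,415],[243,424],[237,527],[131,520]]),.013))
E
```

```text
bcap [[0.53433813 0.05627424 0.123     ]] jcap [[ 0.52952053 -0.03032962  0.133     ]] tin [[0.58769723 0.00524673 0.038     ]
 [0.56357411 0.00661951 0.038     ]
 [0.61216539 0.00385524 0.038     ]]
bpad corners [[0.50609185 0.08740272 0.013     ]
 [0.56579244 0.08398027 0.013     ]]
bottle body top [[0.51313263 0.08206717 0.1       ]
 [0.56018626 0.07884262 0.1       ]
 [0.55639027 0.0302597  0.1       ]
 [0.50751005 0.03390169 0.1       ]]
jpad l/top/r [[ 0.49692872 -0.02272363  0.013     ]
 [ 0.53106465  0.00490005  0.013     ]
 [ 0.56196796 -0.02642226  0.013     ]]
rack front/back edge [[ 0.47913088  0.10126626  0.01      ]
 [ 0.46953241 -0.06495139  0.01      ]
 [ 0.63685099  0.0922877   0.01      ]
 [ 0.6276657  -0.07515598  0.01      ]]
TOP jcap [[ 0.52720091 -0.02622749  0.133     ]] bcap [[0.53248856 0.05300787 0.123     ]] tin [[0.58525808 0.00265898 0.038     ]] beaker [[ 0.69521494 -0.01918562  0.085     ]]
TOP bpad [[0.56425253 0.08594989 0.013     ]
 [0.55950943 0.02508467 0.013     ]
 [0.50265187 0.02814988 0.013     ]
 [0.50625388 0.08667554 0.013     ]]
```

```bash
python3 -c "
from h import *
plan([.529,-.0285,.19],-93.3);plan([.529,-.0285,.09],-93.3)"
```

```text
row [0.1339, 0.18, -0.032, 0.0001, 0.0003, 0.0001] rows>= 2 dist 0.1133
row [0.1339, 0.38, -0.0319, 0.0001, 0.0003, 0.0001] rows>= 4 dist 0.2021
```

```bash
python3 -m crank '[[0.134,0.1,-0.032,0,0,0,1],[0.134,0.18,-0.032,0,0,0,1],[0.134,0.18,-0.032,0,0,0,1],[0.134,0.25,-0.032,0,0,0,1],[0.134,0.32,-0.032,0,0,0,1],[0.134,0.38,-0.032,0,0,0,1],[0.134,0.38,-0.032,0,0,0,1],[0.134,0.38,-0.032,0,0,0,1]]' && python3 -c "
from h import *
plan([.529,-.0285,.09],-93.3)
im,_=snap('scene','s1',(190,100,180,140),3.3);snap('wrist','w2')"
```

```text
time: 3.32
position: [0.5312, -0.0271, 0.092]
tool_rot: [0.486, -0.512, 0.514, -0.487]
ft_force: [-0.9, 0.1, -0.3]
grip_width: 0.0875
row [0.003, 0.004, -0.0043, -0.0012, 0.0012, 0.0002] rows>= 1 dist 0.0033
```

View pics/s1.png

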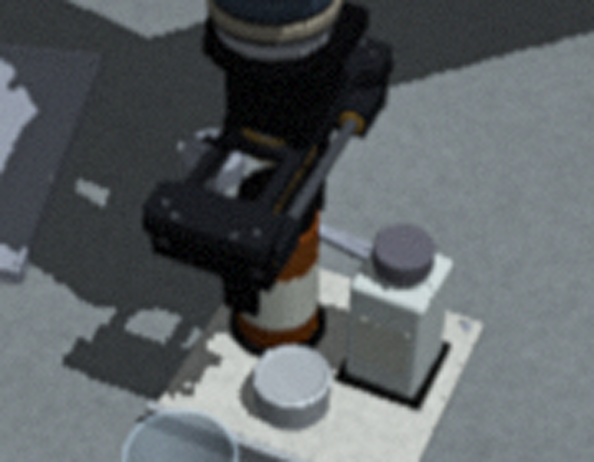

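View pics/w2.png

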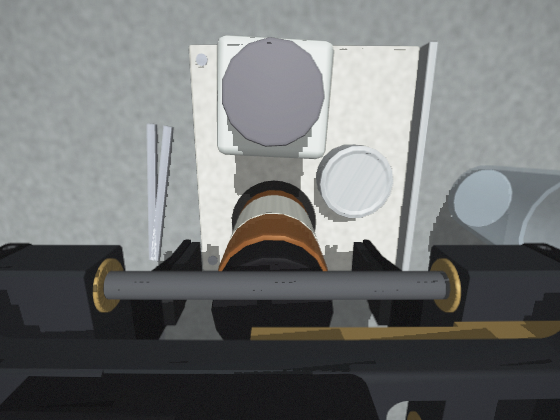

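```bash
python3 -m crank '[[0,0,0,0,0,0,-1],[0,0,0,0,0,0,-1],[0,0,0,0,0,0,-1],[0,0,0,0,0,0,-1],[0,0,0,0,0,0,-1],[0,0,0,0,0,0,-1],[0,0,0,0,0,0,-1]]' 25; python3 -c "
from h import *
plan([.529,-.0285,.09],-93.3)
print(robot.get_obs()['position'],robot.get_obs()['ft_force'])"
```

```text
time: 4.3
position: [0.5294, -0.027, 0.09]
tool_rot: [-0.486, 0.513, -0.513, 0.486]
ft_force: [-0.8, 0.2, 1.2]
grip_width: 0.0538
row [0.003, 0.0001, -0.0006, 0.0001, 0.0012, -0.0] rows>= 1 dist 0.0015
[ 0.52937311 -0.02701268  0.09003639] [-0.78404809  0.20555338  1.17615306]
```

```bash
python3 -m crank '[[0,-0.02,0,0,0,0,-1],[0,-0.06,0,0,0,0,-1],[0,-0.12,0,0,0,0,-1],[0,-0.18,0,0,0,0,-1],[0,-0.18,0,0,0,0,-1],[0,-0.18,0,0,0,0,-1]]'; python3 - <<'E'
from h import *
im=cv2.imread('pics/top0.png')
cv2.imwrite('pics/t0b.png',cv2.resize(im[205:325,350:450],None,fx=5,fy=5,interpolation=cv2.INTER_CUBIC))
cv2.imwrite('pics/t0c.png',cv2.resize(im[185:300,115:225],None,fx=5,fy=5,interpolation=cv2.INTER_CUBIC))
snap('scene','s2')
E
```

```text
time: 5.05
position: [0.5286, -0.0268, 0.1792]
tool_rot: [-0.487, 0.514, -0.513, 0.486]
ft_force: [1.0, 0.4, -3.6]
grip_width: 0.0536
```

View pics/t0b.png

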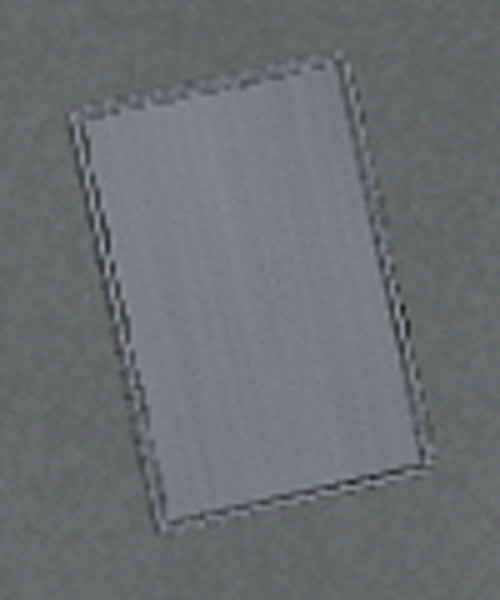

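View pics/t0c.png

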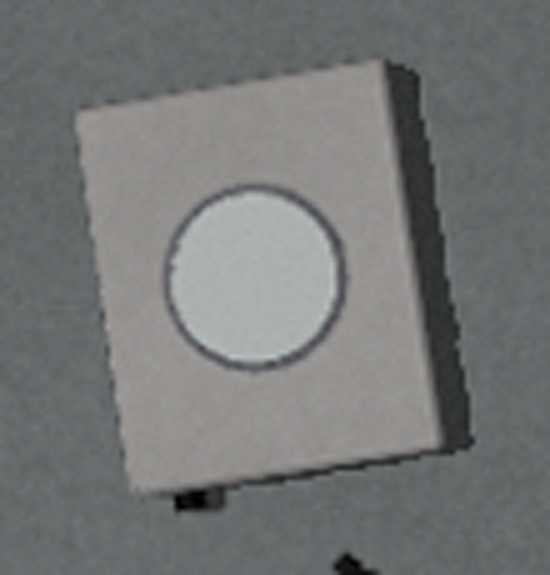

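View pics/s2.png

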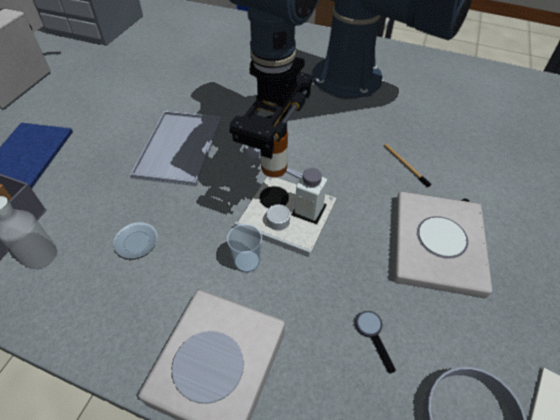

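```bash
python3 - <<'E'
from h import *
q=onz('top',[[350+x/5-.4,205+y/5-.4] for x,y in [[70,115],[345,55],[432,465],[160,528]]],.013)
print(q, np.linalg.norm(np.diff(q,axis=0),axis=1)); c=q.mean(0); print('c',c)
xv=(q[0]+q[1]-q[2]-q[3])[:2]; xv/=np.linalg.norm(xv); print(xv,np.degrees(np.arctan2(xv[1],xv[0])))
print(c[:2]+.05*xv, c[:2]-.055*xv)
st=onz('top',[[115+x/5-.4,185+y/5-.4] for x,y in [[255,277],[164,277],[346,277],[255,184],[255,369]]],.033); print(st)
s=cv2.imread('pics/s2_raw.png')
cv2.imwrite('pics/s2c.png',cv2.resize(np.hstack([s[150:260,230:345],s[200:310,385:500]]),None,fx=3.4,fy=3.4,interpolation=cv2.INTER_CUBIC))
E
```

```text
[[ 0.55141843 -0.21183765  0.013     ]
 [ 0.58538487 -0.36806529  0.013     ]
 [ 0.3558119  -0.41698682  0.013     ]
 [ 0.32256093 -0.26215055  0.013     ]] [0.15987744 0.23472765 0.15836634]
c [ 0.45379403 -0.31476008  0.013     ]
[0.97736379 0.21156566] 12.214119742333986
[ 0.50266222 -0.30418179] [ 0.40003902 -0.32639619]
[[0.51470681 0.33316007 0.033     ]
 [0.51430222 0.38427817 0.033     ]
 [0.51507547 0.2825305  0.033     ]
 [0.56569121 0.33398385 0.033     ]
 [0.46440928 0.33250901 0.033     ]]
```

View pics/s2c.png

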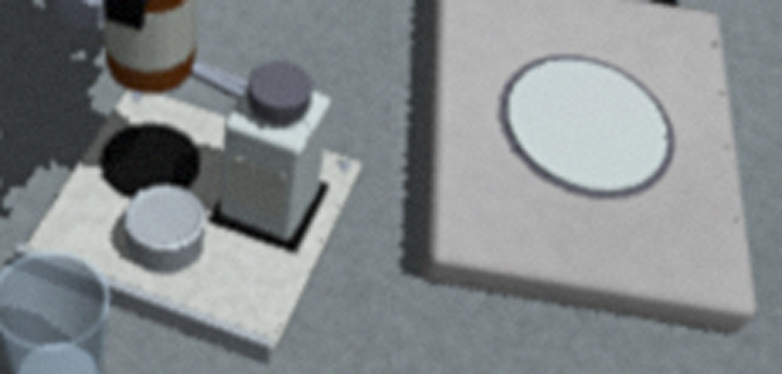

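```bash
python3 -c "
from h import *
plan([.5075,-.302,.16],-93.3);plan([.5075,-.302,.082],-93.3)"
```

```text
row [0.5521, 0.0373, -0.0118, 0.0009, 0.0012, -0.0002] rows>= 5 dist 0.2767
row [0.5522, 0.1933, -0.0113, 0.0009, 0.0012, -0.0002] rows>= 5 dist 0.2926
```

```bash
python3 -m crank '[[0.03,0,0,0,0,0,-1],[0.1,0,-0.002,0,0,0,-1],[0.2,0.01,-0.004,0,0,0,-1],[0.3,0.02,-0.006,0,0,0,-1],[0.4,0.03,-0.008,0,0,0,-1],[0.49,0.035,-0.01,0,0,0,-1],[0.54,0.037,-0.012,0,0,0,-1],[0.552,0.037,-0.012,0,0,0,-1],[0.552,0.037,-0.012,0,0,0,-1],[0.552,0.037,-0.012,0,0,0,-1]]' && python3 -c "
from h import *
plan([.5075,-.302,.082],-93.3)
snap('scene','s3',(120,60,180,140),3.3)"
```

```text
time: 6.35
position: [0.5086, -0.3004, 0.1615]
tool_rot: [-0.487, 0.513, -0.512, 0.487]
ft_force: [0.1, -0.2, -3.3]
grip_width: 0.0534
row [0.0036, 0.159, -0.0018, 0.0003, 0.0017, -0.0004] rows>= 2 dist 0.0795
```

View pics/s3.png

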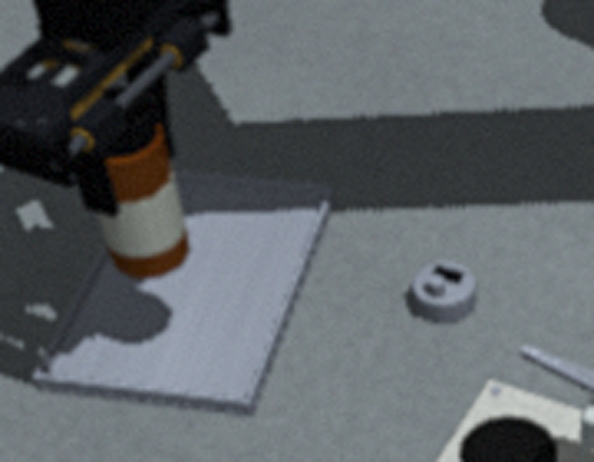

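```bash
python3 -m crank '[[0.002,0.04,0,0,0,0,-1],[0.004,0.09,-0.002,0,0.0016,0,-1],[0.004,0.13,-0.002,0,0.0016,0,-1],[0.004,0.15,-0.002,0,0.0016,0,-1],[0.004,0.157,-0.002,0,0.0016,0,-1],[0.004,0.159,-0.002,0,0.0016,0,-1],[0.004,0.159,-0.002,0,0.0016,0,-1],[0.004,0.159,-0.002,0,0.0016,0,-1]]' && python3 -c "
from h import *
plan([.5075,-.302,.082],-93.3);print(pose()[:3,3],robot.get_obs()['ft_force'])"
```

```text
time: 7.4
position: [0.5078, -0.3045, 0.0827]
tool_rot: [0.485, -0.514, 0.515, -0.485]
ft_force: [-0.1, 0.1, -3.8]
grip_width: 0.0534
row [-0.0049, 0.0013, -0.0009, -0.0003, -0.0004, 0.0002] rows>= 1 dist 0.0026
[ 0.50780525 -0.30449355  0.08266979] [-0.11277709  0.11475394 -3.81011092]
```

```bash
python3 -m crank '[[0,0.002,0,0,0,0,-1],[0,0.002,0,0,0,0,-1],[0,0.002,0,0,0,0,-1]]'; python3 -m crank '[[0,0,0,0,0,0,-0.4],[0,0,0,0,0,0,0.5],[0,0,0,0,0,0,1],[0,0,0,0,0,0,1],[0,0,0,0,0,0,1]]'; python3 -c "
from h import *
print(pose()[:3,3],robot.get_obs()['ft_force'])
snap('wrist','w4');snap('scene','s4',(120,60,180,140),3.3)"
```

```text
time: 7.78
position: [0.5075, -0.3043, 0.0811]
tool_rot: [0.485, -0.515, 0.515, -0.485]
ft_force: [-0.1, -0.4, -4.3]
grip_width: 0.0535
time: 8.4
position: [0.5076, -0.3043, 0.0812]
tool_rot: [0.485, -0.514, 0.515, -0.485]
ft_force: [0.9, -0.1, -0.8]
grip_width: 0.0836
[ 0.50764523 -0.30429406  0.0812179 ] [ 0.88190911 -0.12745137 -0.80286958]
```

View pics/s4.png

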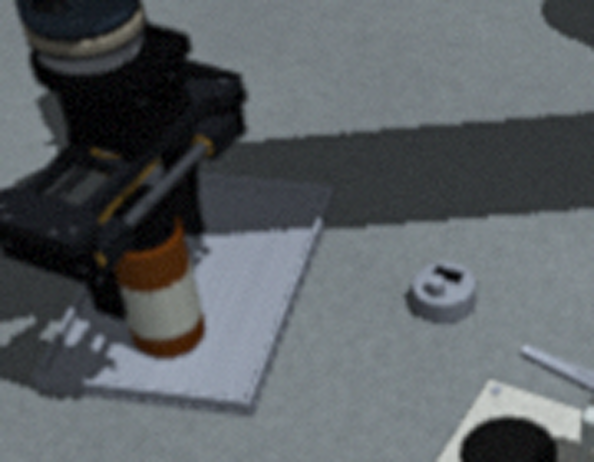

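View pics/w4.png

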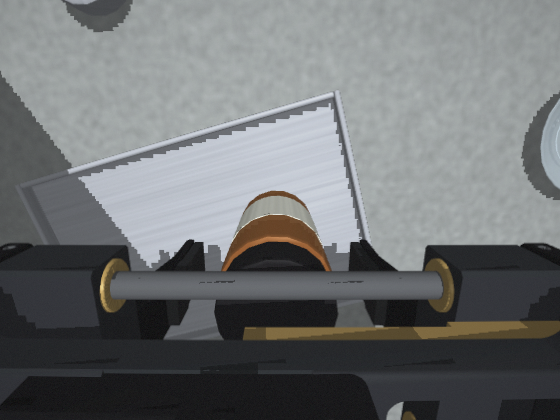

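```bash
python3 -m crank '[[0,-0.1,0,0,0,0,1],[0,-0.2,0,0,0,0,1],[0,-0.28,0,0,0,0,1],[0,-0.28,0,0,0,0,1],[0,-0.28,0,0,0,0,1]]'; python3 -c "
from h import *
plan([.5337,.0557,.2],-93.3)
p=pose();a=np.degrees(np.arctan2(p[1,0],p[0,0]));print(a)"
```

```text
time: 9.12
position: [0.507, -0.3038, 0.2205]
tool_rot: [-0.485, 0.515, -0.514, 0.485]
ft_force: [-0.3, 0.4, -0.1]
grip_width: 0.0867
row [-0.7208, 0.0416, 0.011, 0.0003, -0.0004, -0.0002] rows>= 6 dist 0.361
-93.38023311110763
```

```bash
python3 -m crank '[[-0.1,0,0.001,0,0,0,1],[-0.2,0,0.003,0,0,0,1],[-0.3,0,0.005,0,0,0,1],[-0.4,0,0.007,0,0,0,1],[-0.5,0.01,0.009,0,0,0,1],[-0.6,0.02,0.01,0,0,0,1],[-0.68,0.03,0.011,0,0,0,1],[-0.721,0.041,0.011,0,0,0,1],[-0.721,0.041,0.011,0,0,0,1],[-0.721,0.041,0.011,0,0,0,1]]';python3 -m crank '[[0,0,0,0,0,0,1],[0,0,0,0,0,0,1]]'; python3 -c "
from h import *
plan([.5337,.0557,.077],-93.3)
snap('wrist','w5')"
```

```text
time: 10.38
position: [0.5338, 0.0547, 0.1997]
tool_rot: [-0.486, 0.515, -0.514, 0.484]
ft_force: [0.5, -0.0, 0.7]
grip_width: 0.0871
time: 10.62
position: [0.5344, 0.0544, 0.2007]
tool_rot: [0.485, -0.515, 0.515, -0.485]
ft_force: [0.2, 0.0, 0.9]
grip_width: 0.087
row [-0.0026, 0.2473, -0.0016, -0.0001, -0.0009, 0.0] rows>= 2 dist 0.1237
```

View pics/w5.png

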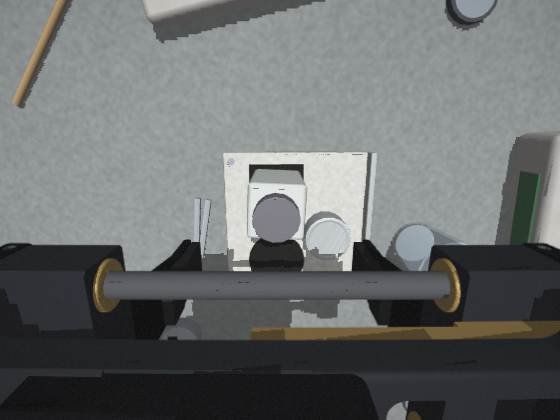

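```bash
python3 -m crank '[[-0.002,0.08,-0.001,0,-0.001,0,1],[-0.002,0.15,-0.001,0,-0.001,0,1],[-0.002,0.2,-0.001,0,-0.001,0,1],[-0.002,0.235,-0.001,0,-0.001,0,1],[-0.002,0.247,-0.001,0,-0.001,0,1],[-0.002,0.247,-0.001,0,-0.001,0,1],[-0.002,0.247,-0.001,0,-0.001,0,1]]';python3 -m crank '[[0,0,0,0,0,0,1],[0,0,0,0,0,0,-1],[0,0,0,0,0,0,-1],[0,0,0,0,0,0,-1],[0,0,0,0,0,0,-1],[0,0,0,0,0,0,-1],[0,0,0,0,0,0,-1],[0,0,0,0,0,0,-1]]'; python3 -c "
from h import *
p=pose();print(p.round(4),np.degrees(np.arctan2(p[1,0],p[0,0])),robot.get_obs()['ft_force'])
snap('wrist','w6');snap('scene','s6',(190,100,180,140),3.3)"
```

```text
time: 11.55
position: [0.5345, 0.0562, 0.0779]
tool_rot: [0.485, -0.513, 0.514, -0.486]
ft_force: [1.6, 0.2, -0.2]
grip_width: 0.0874
time: 12.55
position: [0.5339, 0.0564, 0.077]
tool_rot: [0.486, -0.514, 0.514, -0.486]
ft_force: [1.1, 0.3, -0.6]
grip_width: 0.0502
[[-5.580e-02  3.000e-04  9.984e-01  5.339e-01]
 [-9.984e-01  0.000e+00 -5.580e-02  5.640e-02]
 [-0.000e+00 -1.000e+00  3.000e-04  7.700e-02]
 [ 0.000e+00  0.000e+00  0.000e+00  1.000e+00]] -93.1992994418682 [ 1.12227442  0.31512828 -0.59043788]
```

View pics/s6.png

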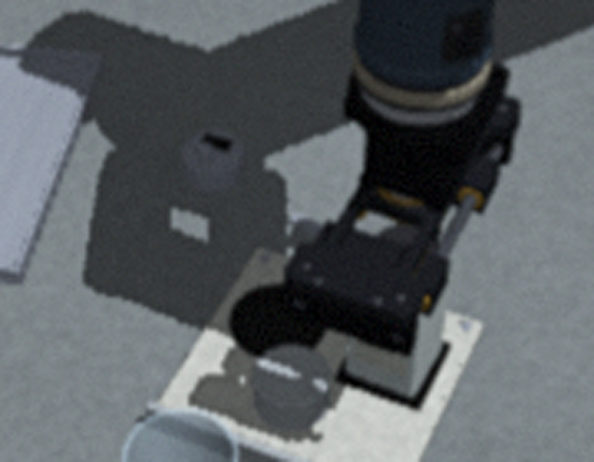

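```bash
python3 -m crank '[[0,-0.02,0,0,0,0,-1],[0,-0.08,0,0,0,0,-1],[0,-0.16,0,0,0,0,-1],[0,-0.22,0,0,0,0,-1],[0,-0.24,0,0,0,0,-1],[0,-0.24,0,0,0,0,-1]]'; python3 -c "
from h import *
print(robot.get_obs()['ft_force'])
plan([.42,-.28,.197],-167.8);plan([.40,-.3265,.15],-167.8)"
```

```text
time: 13.4
position: [0.5335, 0.0564, 0.1972]
tool_rot: [0.486, -0.514, 0.514, -0.486]
ft_force: [-0.7, 0.7, -3.2]
grip_width: 0.0503
[-0.66768341  0.74827245 -3.21597112]
row [0.6843, 0.0004, -0.1891, -0.0001, 0.4145, -0.0] rows>= 7 dist 0.355
row [0.7794, 0.0944, -0.2239, -0.0001, 0.4145, -0.0] rows>= 7 dist 0.4082
```

```bash
python3 -m crank '[[0.03,0,-0.01,0,0.015,0,-1],[0.1,0,-0.03,0,0.05,0,-1],[0.19,0,-0.055,0,0.1,0,-1],[0.29,0,-0.083,0,0.15,0,-1],[0.39,0,-0.111,0,0.2,0,-1],[0.49,0,-0.14,0,0.25,0,-1],[0.58,0,-0.166,0,0.3,0,-1],[0.66,0,-0.19,0,0.35,0,-1],[0.73,0,-0.21,0,0.395,0,-1],[0.779,0,-0.224,0,0.414,0,-1]]'; python3 -m crank '[[0,0,0,0,0,0,-1],[0,0,0,0,0,0,-1],[0,0,0,0,0,0,-1]]'; python3 -c "
from h import *
plan([.40,-.3265,.069],-167.8)
snap('scene','s7',(120,50,180,140),3.3)"
```

```text
time: 14.65
position: [0.398, -0.3278, 0.1955]
tool_rot: [-0.074, 0.704, -0.702, 0.073]
ft_force: [0.4, -0.2, -3.1]
grip_width: 0.0504
time: 15.02
position: [0.4, -0.325, 0.1965]
tool_rot: [-0.076, 0.704, -0.702, 0.076]
ft_force: [-0.4, -0.0, -2.8]
grip_width: 0.05
row [0.0005, 0.2551, 0.0034, 0.0006, 0.0008, 0.0002] rows>= 3 dist 0.1276
```

View pics/s7.png

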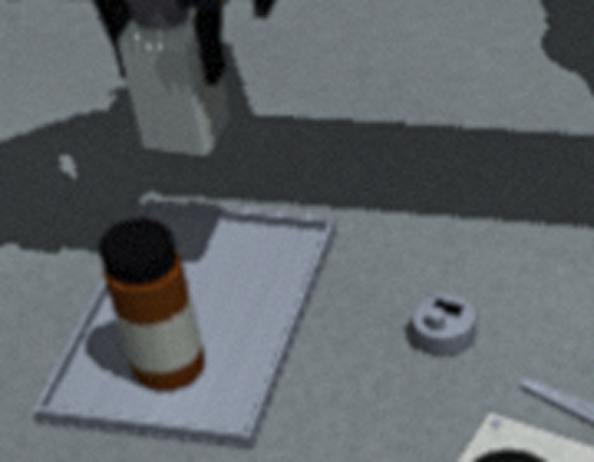

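```bash
python3 -m crank '[[0,0.05,0.001,0,0,0,-1],[0,0.12,0.003,0,0,0,-1],[0,0.18,0.003,0,0,0,-1],[0,0.22,0.003,0,0,0,-1],[0,0.245,0.003,0,0,0,-1],[0,0.254,0.003,0,0,0,-1],[0,0.256,0.003,0,0,0,-1],[0,0.256,0.003,0,0,0,-1],[0,0.256,0.003,0,0,0,-1]]'; python3 -m crank '[[0,0.001,0,0,0,0,-1],[0,0.001,0,0,0,0,-0.4],[0,0.001,0,0,0,0,0.5],[0,0.001,0,0,0,0,1],[0,0.001,0,0,0,0,1],[0,0.001,0,0,0,0,1]]'; python3 -c "
from h import *
p=pose();print(p[:3,3],np.degrees(np.arctan2(p[1,0],p[0,0])),robot.get_obs()['ft_force'])
snap('wrist','w8');snap('scene','s8',(120,50,180,140),3.3)"
```

```text
time: 16.2
position: [0.4008, -0.3281, 0.0697]
tool_rot: [0.075, -0.703, 0.703, -0.076]
ft_force: [-0.1, 0.0, -3.2]
grip_width: 0.0504
time: 16.95
position: [0.4006, -0.3278, 0.0686]
tool_rot: [0.076, -0.703, 0.703, -0.076]
ft_force: [-0.3, 0.5, 0.4]
grip_width: 0.0814
[ 0.4006295  -0.32784177  0.06864783] -167.717106851413 [-0.32292353  0.49458677  0.42178746]
```

View pics/s8.png

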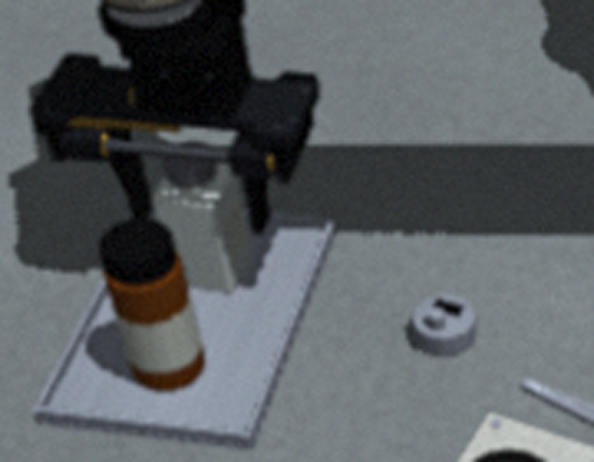

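View pics/w8.png

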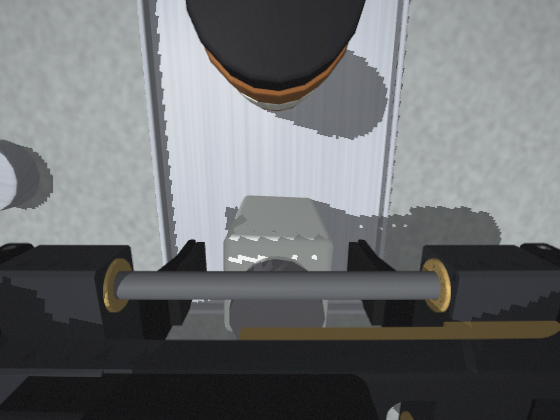

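```bash
python3 -m crank '[[0,-0.1,0,0,0,0,1],[0,-0.2,0,0,0,0,1],[0,-0.29,0,0,0,0,1],[0,-0.29,0,0,0,0,1],[0,-0.29,0,0,0,0,1]]'; python3 -c "
from h import *
plan([.54,.005,.2],-183.3)"
```

```text
time: 17.68
position: [0.4001, -0.3272, 0.2131]
tool_rot: [-0.076, 0.703, -0.703, 0.075]
ft_force: [0.7, 0.1, -1.7]
grip_width: 0.0871
row [-0.4148, 0.0266, -0.5896, 0.0003, 0.0866, 0.0002] rows>= 6 dist 0.3607
```

```bash
python3 -m crank '[[-0.05,0,-0.08,0,0.01,0,1],[-0.12,0,-0.17,0,0.025,0,1],[-0.19,0.01,-0.27,0,0.04,0,1],[-0.26,0.02,-0.37,0,0.055,0,1],[-0.33,0.026,-0.47,0,0.07,0,1],[-0.38,0.026,-0.55,0,0.08,0,1],[-0.415,0.026,-0.59,0,0.0866,0,1],[-0.415,0.026,-0.59,0,0.0866,0,1],[-0.415,0.026,-0.59,0,0.0866,0,1],[-0.415,0.026,-0.59,0,0.0866,0,1]]'; python3 -c "
from h import *
snap('wrist','w9');snap('top','t9')"
```

```text
time: 18.92
position: [0.5398, 0.0035, 0.2]
tool_rot: [0.02, 0.707, -0.707, -0.022]
ft_force: [0.4, -0.9, -0.2]
grip_width: 0.0873
```

View pics/w9.png

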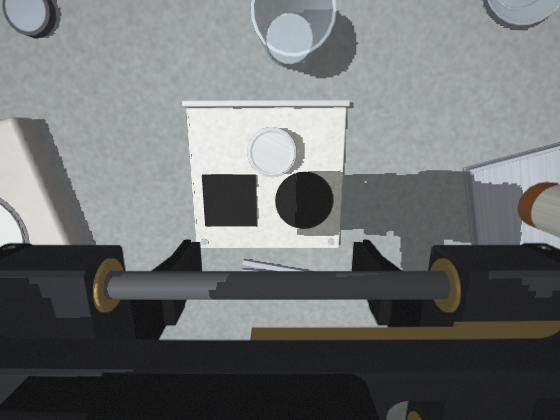

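View pics/t9.png

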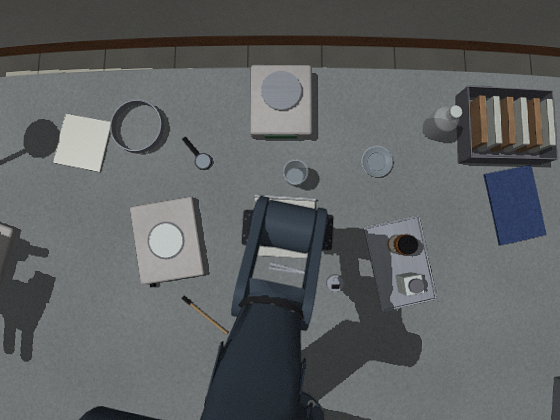

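Clear view of pads and tin. Measure them with masks.

```bash
python3 - <<'E'
from h import *
im=cv2.imread('pics/w9_raw.png'); T=np.load('pics/w9_T.npy')
g=im.max(2)
m=((g<50)*255).astype(np.uint8); m[:,:195]=0; m[:,345:]=0; m[:165]=0; m[240:]=0
for c in cv2.findContours(m,cv2.RETR_EXTERNAL,cv2.CHAIN_APPROX_NONE)[0]:
    if cv2.contourArea(c)<500: continue
    P=onz('wrist',c[:,0].astype(float),.013,T)[:,:2]
    r=cv2.minAreaRect((P*1000).astype(np.float32)); mc=cv2.minEnclosingCircle((P*1000).astype(np.float32))
    print(cv2.contourArea(c),r,mc)
c=cv2.resize(im[115:185,230:320],None,fx=8,fy=8,interpolation=cv2.INTER_CUBIC); cv2.imwrite('pics/w9c.png',c)
E
```

```text
2484.5 ((534.61181640625, 55.897056579589844), (58.86520767211914, 57.08690643310547), 86.59561157226562) ((534.5811157226562, 56.14860153198242), 40.640159606933594)
2427.5 ((529.2882690429688, -28.691360473632812), (65.03695678710938, 63.56058883666992), 42.507965087890625) ((528.9642333984375, -28.481338500976562), 32.832340240478516)
```

View pics/w9c.png

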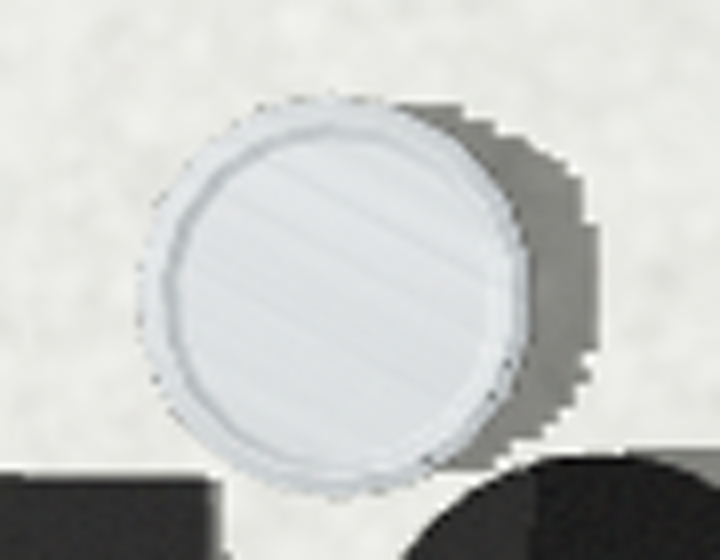

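```bash
python3 - <<'E'
from h import *
T=np.load('pics/w9_T.npy')
f=lambda x,y:[230+x/8-.5,115+y/8-.5]
print(onz('wrist',[f(333,294),f(145,294),f(528,294),f(333,97),f(333,491)],.038,T))
E
python3 -c "
from h import *
plan([.587,.005,.1],-183.3);plan([.587,.005,.029],-183.3)"
```

```text
[[ 0.58806672  0.00445376  0.038     ]
 [ 0.5894807   0.02803166  0.038     ]
 [ 0.58661321 -0.02000196  0.038     ]
 [ 0.61193676  0.00292633  0.038     ]
 [ 0.56320073  0.00604617  0.038     ]]
row [-0.0935, 0.2007, -0.0083, -0.0, -0.0005, 0.0002] rows>= 2 dist 0.1108
row [-0.0936, 0.3427, -0.0083, -0.0, -0.0005, 0.0002] rows>= 3 dist 0.1777
```

```bash
python3 -m crank '[[-0.05,0.04,-0.004,0,0,0,1],[-0.095,0.12,-0.0075,0,0,0,1],[-0.095,0.2,-0.0075,0,0,0,1],[-0.095,0.26,-0.0075,0,0,0,1],[-0.095,0.31,-0.0075,0,0,0,1],[-0.095,0.335,-0.0075,0,0,0,1],[-0.095,0.342,-0.0075,0,0,0,1],[-0.095,0.342,-0.0075,0,0,0,1],[-0.095,0.342,-0.0075,0,0,0,1]]'; python3 -c "
from h import *
p=pose();print(p[:3,3],np.degrees(np.arctan2(p[1,0],p[0,0])),robot.get_obs()['ft_force'])
snap('wrist','w10');snap('scene','s10',(190,100,180,140),3.3)"
```

```text
time: 20.15
position: [0.589, 0.0055, 0.0306]
tool_rot: [-0.021, -0.707, 0.707, 0.02]
ft_force: [-0.3, -0.0, 0.1]
grip_width: 0.087
[0.58895404 0.0055049  0.03059806] 176.69745064900596 [-0.28709455 -0.04507169  0.11696161]
```

View pics/s10.png

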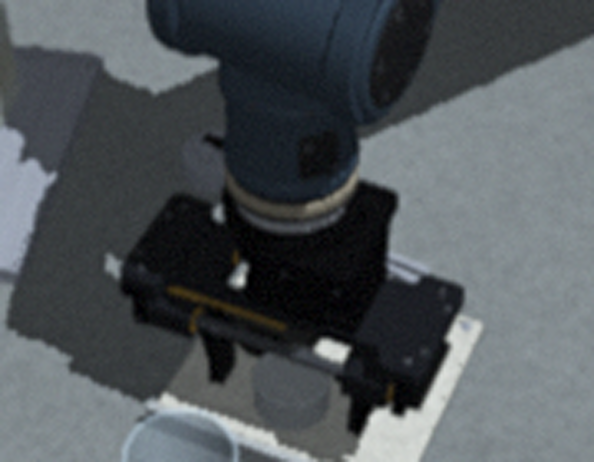

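View pics/w10.png

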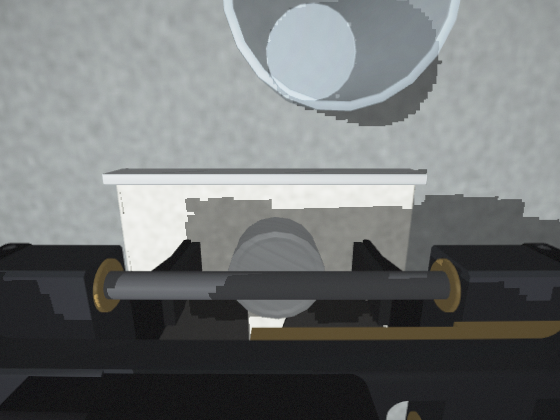

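```bash
python3 -m crank '[[0,0,0,0,0,0,-1],[0,0,0,0,0,0,-1],[0,0,0,0,0,0,-1],[0,0,0,0,0,0,-1],[0,0,0,0,0,0,-1],[0,0,0,0,0,0,-1],[0,0,0,0,0,0,-1]]' 20; python3 -c "
from h import *
p=pose();print(p[:3,3],np.degrees(np.arctan2(p[1,0],p[0,0])),robot.get_obs()['ft_force'])
snap('wrist','w11')"; python3 -m crank '[[0,-0.02,0,0,0,0,-1],[0,-0.08,0,0,0,0,-1],[0,-0.16,0,0,0,0,-1],[0,-0.24,0,0,0,0,-1],[0,-0.3,0,0,0,0,-1],[0,-0.3,0,0,0,0,-1],[0,-0.3,0,0,0,0,-1]]';python3 -c "
from h import *
plan([.5147,.333,.18],-183.3); plan([.45,.333,.20],-183.3)
snap('wrist','w12')"
```

```text
time: 21.12
position: [0.5882, 0.0057, 0.0295]
tool_rot: [0.02, 0.707, -0.707, -0.02]
ft_force: [0.2, 0.3, -0.9]
grip_width: 0.0489
[0.5881638  0.00565167 0.02950636] 176.695885938674 [ 0.15635258  0.27266983 -0.90034916]
time: 22.05
position: [0.5874, 0.0058, 0.179]
tool_rot: [0.02, 0.707, -0.707, -0.021]
ft_force: [0.0, 0.5, -0.2]
grip_width: 0.0484
row [0.1828, -0.0016, -0.645, 0.0, -0.0, 0.0004] rows>= 6 dist 0.3352
row [0.3121, -0.0414, -0.6375, 0.0, -0.0, 0.0004] rows>= 6 dist 0.3555
```

View pics/w12.png

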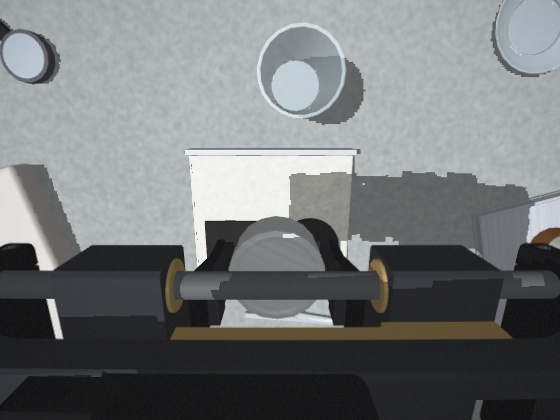

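```bash
python3 -m crank '[[0.015,0,-0.03,0,0,0,-1],[0.05,-0.01,-0.1,0,0,0,-1],[0.1,-0.02,-0.2,0,0,0,-1],[0.15,-0.03,-0.3,0,0,0,-1],[0.2,-0.04,-0.4,0,0,0,-1],[0.25,-0.04,-0.5,0,0,0,-1],[0.29,-0.04,-0.59,0,0,0,-1],[0.312,-0.04,-0.637,0,0,0,-1],[0.312,-0.04,-0.637,0,0,0,-1],[0.312,-0.04,-0.637,0,0,0,-1]]';python3 -m crank '[[0,0,0,0,0,0,-1],[0,0,0,0,0,0,-1]]'; python3 -c "
from h import *
snap('wrist','w13')"
```

```text
time: 23.35
position: [0.4501, 0.3323, 0.1988]
tool_rot: [-0.02, -0.706, 0.707, 0.021]
ft_force: [0.1, 0.2, -0.6]
grip_width: 0.0486
time: 23.6
position: [0.4512, 0.3317, 0.1995]
tool_rot: [-0.021, -0.707, 0.707, 0.021]
ft_force: [-0.0, 0.3, 0.0]
grip_width: 0.0487
```

View pics/w13.png

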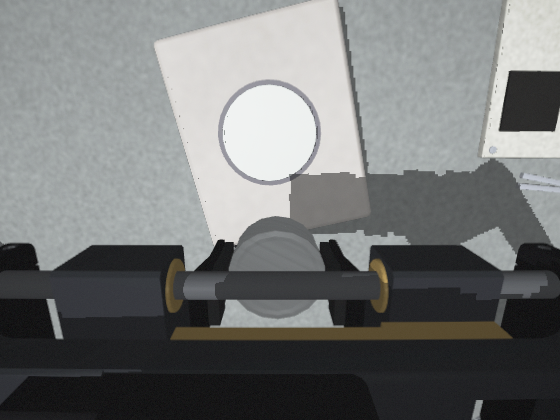

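```bash
python3 - <<'E'
from h import *
im=cv2.imread('pics/w13_raw.png'); T=np.load('pics/w13_T.npy')
for th in (185,165):
    m=((im.min(2)<th)*255).astype(np.uint8); m[:,:205]=0;m[:,335:]=0;m[:70]=0;m[195:]=0
m=cv2.inRange(im.min(2),200,255); m[:,:205]=0;m[:,335:]=0;m[:70]=0;m[195:]=0
for th in (225,235,240):
    m=cv2.inRange(im.min(2),th,255); m[:,:205]=0;m[:,335:]=0;m[:70]=0;m[195:]=0
    n,l,s,c=cv2.connectedComponentsWithStats(m); k=1+s[1:,4].argmax(); 
    cc=max(cv2.findContours(((l==k)*255).astype(np.uint8),cv2.RETR_EXTERNAL,cv2.CHAIN_APPROX_NONE)[0],key=len)
    P=onz('wrist',cc[:,0].astype(float),.033,T)[:,:2]; print(th,s[k],cv2.minEnclosingCircle((P*1000).astype(np.float32)),cv2.fitEllipse((P*1000).astype(np.float32)))
P=onz('wrist',[[269,132],[219,132],[320,132],[269,80],[269,185]],.033,T);print(P)
E
```

```text
225 [ 223   85   93   96 6918] ((516.447265625, 333.97955322265625), 46.69429397583008) ((516.4796752929688, 333.92242431640625), (92.00658416748047, 92.32421875), 164.32191467285156)
235 [ 223   86   92   95 6804] ((516.2979736328125, 334.27203369140625), 46.41719436645508) ((516.3562622070312, 334.2627258300781), (91.26000213623047, 91.54820251464844), 36.557315826416016)
240 [ 223   89   36   75 1431] ((524.801513671875, 358.5269775390625), 37.116111755371094) ((526.4351806640625, 362.4801330566406), (29.398181915283203, 64.64189147949219), 69.68223571777344)
[[0.51852472 0.33360927 0.033     ]
 [0.52156134 0.3837299  0.033     ]
 [0.51550318 0.28248899 0.033     ]
 [0.56709524 0.33041569 0.033     ]
 [0.4646677  0.33715876 0.033     ]]
```

```bash
python3 -c "
from h import *
plan([.516,.334,.053],-183.3)"
```

```text
row [-0.129, 0.2931, -0.012, -0.0, -0.0005, 0.0] rows>= 3 dist 0.1602
```

```bash
python3 -m crank '[[-0.04,0.01,-0.004,0,0,0,-1],[-0.1,0.05,-0.01,0,0,0,-1],[-0.129,0.12,-0.012,0,0,0,-1],[-0.129,0.19,-0.012,0,0,0,-1],[-0.129,0.24,-0.012,0,0,0,-1],[-0.129,0.27,-0.012,0,0,0,-1],[-0.129,0.285,-0.012,0,0,0,-1],[-0.129,0.291,-0.012,0,0,0,-1],[-0.129,0.293,-0.012,0,0,0,-1],[-0.129,0.293,-0.012,0,0,0,-1]]';python3 -m crank '[[0,0,0,0,0,0,-1],[0,0,0,0,0,0,-1]]'; python3 -c "
from h import *
plan([.516,.334,.0525],-183.3);print(robot.get_obs()['ft_force'])
snap('wrist','w14');snap('scene','s14',(370,150,150,150),4)"
```

```text
time: 24.9
position: [0.516, 0.3352, 0.0539]
tool_rot: [0.021, 0.707, -0.707, -0.02]
ft_force: [-0.1, -0.4, -0.7]
grip_width: 0.0485
time: 25.15
position: [0.5157, 0.335, 0.0534]
tool_rot: [0.021, 0.707, -0.707, -0.02]
ft_force: [0.2, 0.1, -0.9]
grip_width: 0.0489
row [-0.0007, 0.0019, 0.0019, 0.0001, -0.0, -0.0002] rows>= 1 dist 0.0014
[ 0.24130003  0.06481199 -0.88447757]
```

View pics/s14.png

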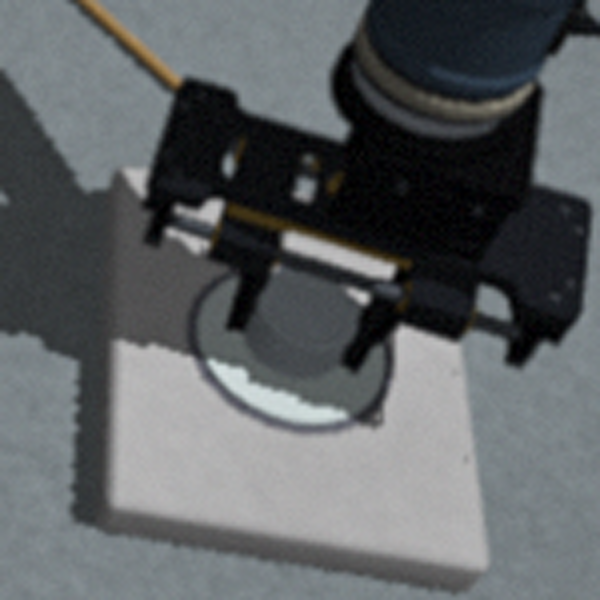

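View pics/w14.png

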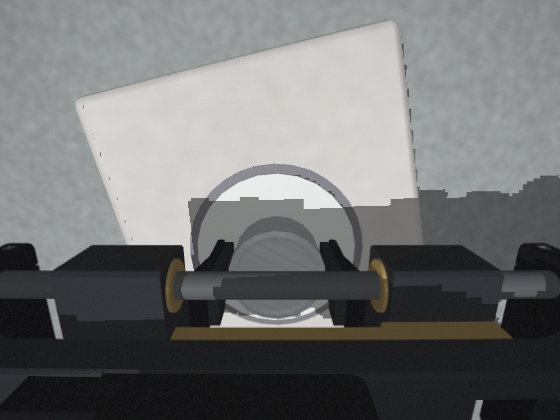

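Tin sits centred above the plate (columns ~277 both). Lower 1 mm, release, lift.

```bash
python3 -m crank '[[0,0.002,0.001,0,0,0,-1],[0,0.002,0.001,0,0,0,-1],[0,0.002,0.001,0,0,0,-0.2],[0,0.002,0.001,0,0,0,0.5],[0,0.002,0.001,0,0,0,1],[0,0.002,0.001,0,0,0,1],[0,0.002,0.001,0,0,0,1],[0,0.002,0.001,0,0,0,1]]';python3 -m crank '[[0,-0.03,0,0,0,0,1],[0.02,-0.12,0,0,0,0,1],[0.08,-0.22,0,0,0,0,1],[0.12,-0.3,0,0,0,0,1],[0.12,-0.3,0,0,0,0,1],[0.12,-0.3,0,0,0,0,1]]';python3 -c "
from h import *
snap('wrist','w15');snap('top','t15')"
```

```text
time: 26.25
position: [0.5155, 0.3343, 0.052]
tool_rot: [-0.02, -0.707, 0.707, 0.02]
ft_force: [-0.2, 1.2, 0.5]
grip_width: 0.0852
time: 27.0
position: [0.4557, 0.3378, 0.2024]
tool_rot: [0.021, 0.707, -0.707, -0.02]
ft_force: [0.2, 0.1, -0.1]
grip_width: 0.0868
```

View pics/w15.png

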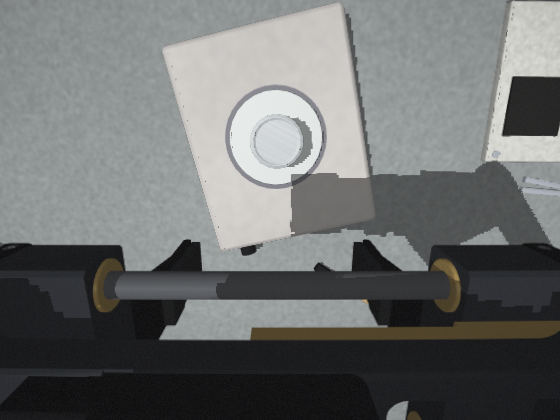

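View pics/t15.png

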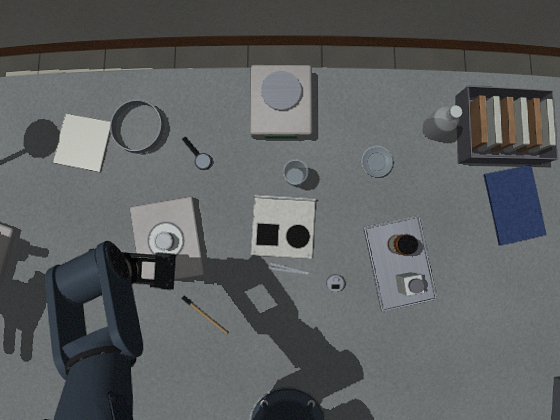

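```bash
python3 - <<'E'
from h import *
im=cv2.imread('pics/w15_raw.png'); T=np.load('pics/w15_T.npy')
cv2.imwrite('pics/w15c.png',cv2.resize(im[75:200,215:335],None,fx=4.8,fy=4.8,interpolation=cv2.INTER_CUBIC))
print('tin',onz('wrist',[[277,140]],.061,T),'stage',onz('wrist',[[276,136],[226,136],[326,136]],.033,T))
plan([.4006,-.3278,.2],-167.72)
E
```

```text
tin [[0.51594125 0.33226549 0.061     ]] stage [[0.51880565 0.33305406 0.033     ]
 [0.52177747 0.38382217 0.033     ]
 [0.51590414 0.28227825 0.033     ]]
row [0.0324, 0.0034, 1.3345, -0.0003, -0.0867, 0.0006] rows>= 11 dist 0.6675
```

View pics/w15c.png

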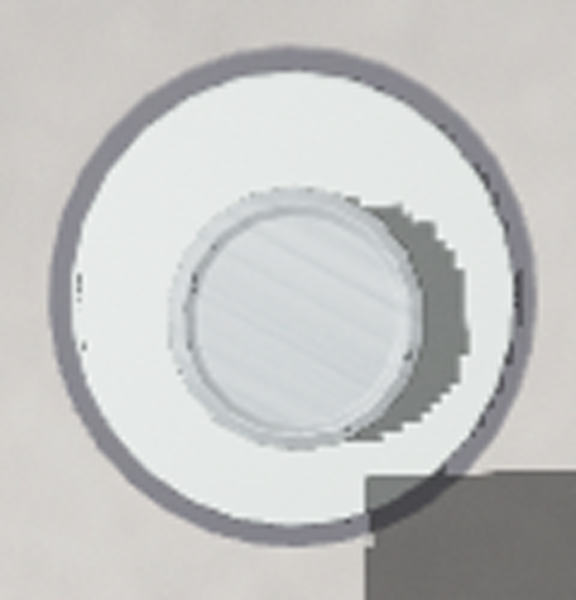

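```bash
python3 -m crank '[[0,0,0.05,0,0,0,1],[0,0,0.15,0,0,0,1],[0,0,0.26,0,-0.01,0,1],[0,0,0.37,0,-0.02,0,1],[0,0,0.48,0,-0.03,0,1],[0,0,0.59,0,-0.04,0,1],[0,0,0.7,0,-0.05,0,1],[0,0,0.8,0,-0.06,0,1],[0,0,0.9,0,-0.07,0,1],[0,0,1,0,-0.0867,0,1]]';python3 -c "
from h import *
plan([.4006,-.3278,.2],-167.72)"
```

```text
time: 28.35
position: [0.4262, -0.1633, 0.2008]
tool_rot: [-0.077, 0.704, -0.702, 0.075]
ft_force: [0.9, -0.2, 0.1]
grip_width: 0.0866
row [0.1203, 0.0013, 0.3104, 0.0006, 0.0003, 0.0005] rows>= 3 dist 0.1665
```

```bash
python3 -m crank '[[0.04,0,0.1,0,0,0,1],[0.08,0,0.2,0,0,0,1],[0.11,0,0.28,0,0,0,1],[0.12,0,0.311,0,0,0,1],[0.12,0,0.311,0,0,0,1],[0.12,0,0.311,0,0,0,1],[0.12,0,0.311,0,0,0,1],[0.12,0,0.311,0,0,0,1]]';python3 -c "
from h import *
snap('wrist','w16')
plan([.4006,-.3278,.0686],-167.72)"
```

```text
time: 29.35
position: [0.4016, -0.325, 0.2022]
tool_rot: [-0.076, 0.703, -0.703, 0.076]
ft_force: [0.3, 0.2, 1.0]
grip_width: 0.087
row [0.0031, 0.2672, 0.0047, 0.0, 0.0005, -0.0] rows>= 3 dist 0.1337
```

View pics/w16.png

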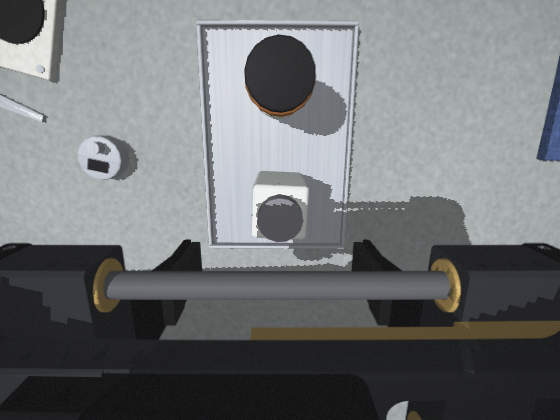

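```bash
python3 -m crank '[[0.003,0.06,0.0045,0,0,0,1],[0.003,0.14,0.0045,0,0,0,1],[0.003,0.21,0.0045,0,0,0,1],[0.003,0.25,0.0045,0,0,0,1],[0.003,0.267,0.0045,0,0,0,1],[0.003,0.267,0.0045,0,0,0,1],[0.003,0.267,0.0045,0,0,0,1],[0.003,0.267,0.0045,0,0,0,1],[0.003,0.267,0.0045,0,0,0,1],[0.003,0.267,0.0045,0,0,0,1]]';python3 -c "
from h import *
plan([.4006,-.3278,.0686],-167.72)"
```

```text
time: 30.65
position: [0.4004, -0.3287, 0.0689]
tool_rot: [0.076, -0.703, 0.703, -0.076]
ft_force: [0.3, -0.0, -0.1]
grip_width: 0.0872
row [-0.0007, 0.0005, -0.0017, -0.0002, 0.0001, -0.0001] rows>= 1 dist 0.001
```

```bash
python3 -m crank '[[-0.0005,0,-0.0015,0,0,0,-1],[-0.0005,0,-0.0015,0,0,0,-1],[-0.0005,0,-0.0015,0,0,0,-1],[-0.0005,0,-0.0015,0,0,0,-1],[-0.0005,0,-0.0015,0,0,0,-1],[-0.0005,0,-0.0015,0,0,0,-1],[-0.0005,0,-0.0015,0,0,0,-1]]' 25;python3 -m crank '[[0,-0.02,0,0,0,0,-1],[0,-0.08,0,0,0,0,-1],[0,-0.16,0,0,0,0,-1],[0,-0.23,0,0,0,0,-1],[0,-0.26,0,0,0,0,-1],[0,-0.26,0,0,0,0,-1]]'; python3 -c "
from h import *
plan([.534,.0564,.199],-93.25)"
```

```text
time: 31.52
position: [0.4004, -0.3278, 0.0685]
tool_rot: [0.076, -0.703, 0.703, -0.076]
ft_force: [0.2, -0.1, -0.9]
grip_width: 0.0502
time: 32.28
position: [0.4005, -0.3279, 0.1992]
tool_rot: [0.075, -0.703, 0.704, -0.076]
ft_force: [-0.3, -0.6, -4.5]
grip_width: 0.0502
row [-0.4246, -0.0003, -0.694, -0.0006, -0.4136, 0.0001] rows>= 7 dist 0.4068
```

```bash
python3 -m crank '[[-0.015,0,-0.03,0,-0.015,0,-1],[-0.06,0,-0.1,0,-0.05,0,-1],[-0.11,0,-0.18,0,-0.1,0,-1],[-0.17,0,-0.27,0,-0.15,0,-1],[-0.22,0,-0.36,0,-0.2,0,-1],[-0.27,0,-0.45,0,-0.25,0,-1],[-0.32,0,-0.53,0,-0.3,0,-1],[-0.37,0,-0.61,0,-0.35,0,-1],[-0.405,0,-0.665,0,-0.395,0,-1],[-0.4246,0,-0.694,0,-0.4136,0,-1]]'; python3 -m crank '[[0,0,0,0,0,0,-1],[0,0,0,0,0,0,-1],[0,0,0,0,0,0,-1],[0,0,0,0,0,0,-1]]';python3 -c "
from h import *
plan([.534,.0564,.078],-93.25);print(robot.get_obs()['position'])
snap('wrist','w17')"
```

```text
time: 33.52
position: [0.5325, 0.059, 0.1968]
tool_rot: [-0.488, 0.514, -0.512, 0.486]
ft_force: [0.3, -0.3, -2.9]
grip_width: 0.0502
time: 34.02
position: [0.5338, 0.0555, 0.1986]
tool_rot: [-0.485, 0.514, -0.514, 0.485]
ft_force: [0.3, -0.1, -3.2]
grip_width: 0.0497
row [-0.0018, 0.2412, 0.0004, 0.0, -0.0006, 0.0] rows>= 2 dist 0.1206
[0.53375256 0.05554038 0.19861376]
```

View pics/w17.png

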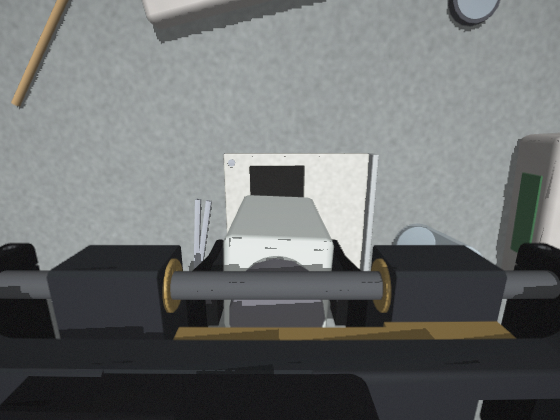

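Square and aligned with the pad (both centred at column ~277). Descend, settle.

```bash
python3 -m crank '[[-0.001,0.05,0,0,0,0,-1],[-0.002,0.12,0,0,-0.0006,0,-1],[-0.002,0.18,0,0,-0.0006,0,-1],[-0.002,0.215,0,0,-0.0006,0,-1],[-0.002,0.233,0,0,-0.0006,0,-1],[-0.002,0.239,0,0,-0.0006,0,-1],[-0.002,0.241,0,0,-0.0006,0,-1],[-0.002,0.241,0,0,-0.0006,0,-1],[-0.002,0.241,0,0,-0.0006,0,-1],[-0.002,0.241,0,0,-0.0006,0,-1]]';python3 -c "
from h import *
plan([.534,.0564,.0772],-93.25);print(robot.get_obs()['position'],robot.get_obs()['ft_force'])
snap('wrist','w18')"
```

```text
time: 35.33
position: [0.5341, 0.0575, 0.0784]
tool_rot: [0.486, -0.513, 0.514, -0.486]
ft_force: [-0.4, -0.6, -3.6]
grip_width: 0.0503
row [0.0023, 0.0024, -0.0002, -0.0002, 0.0006, 0.0] rows>= 1 dist 0.0016
[0.53414262 0.05752687 0.07838978] [-0.35417892 -0.58396    -3.62345555]
```

View pics/w18.png

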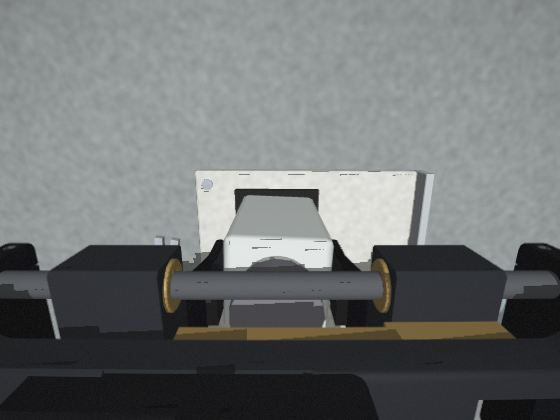

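```bash
python3 -m crank '[[0.002,0.0025,0,0,0,0,-1],[0.002,0.0025,0,0,0,0,-1],[0.002,0.0025,0,0,0,0,-1],[0.002,0.0025,0,0,0,0,-0.4],[0.002,0.0025,0,0,0,0,0.5],[0.002,0.0025,0,0,0,0,1],[0.002,0.0025,0,0,0,0,1],[0.002,0.0025,0,0,0,0,1],[0.002,0.0025,0,0,0,0,1]]';python3 -c "
from h import *
print(robot.get_obs()['position'],robot.get_obs()['ft_force'])";python3 -m crank '[[0,-0.05,0,0,0,0,1],[0,-0.15,0,0,0,0,1],[0,-0.25,0,0,0,0,1],[0,-0.25,0,0,0,0,1],[0,-0.25,0,0,0,0,1]]';python3 -c "
from h import *
plan([.5076,-.3043,.2],-93.4)
snap('wrist','w19')"
```

```text
time: 36.5
position: [0.5339, 0.0564, 0.0767]
tool_rot: [-0.486, 0.514, -0.514, 0.486]
ft_force: [0.3, -1.3, -1.1]
grip_width: 0.0851
[0.53390621 0.05642865 0.07670893] [ 0.33852731 -1.2835515  -1.1222945 ]
time: 37.12
position: [0.5333, 0.0565, 0.2015]
tool_rot: [-0.486, 0.514, -0.513, 0.486]
ft_force: [-0.6, 0.7, -0.1]
grip_width: 0.0873
row [0.7234, 0.0031, -0.0118, 0.0002, 0.0014, 0.0] rows>= 6 dist 0.3617
```

View pics/w19.png

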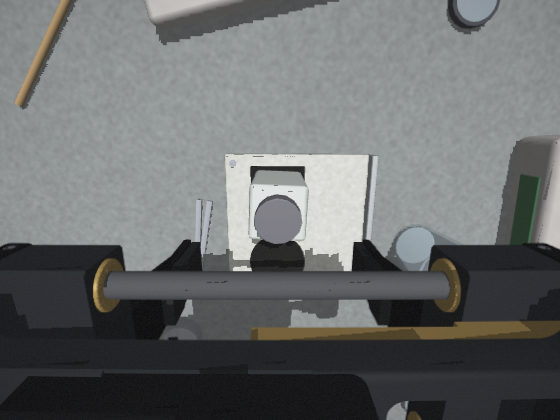

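Bottle is back like before. Now the jar.

```bash
python3 -m crank '[[0.05,0,-0.001,0,0,0,1],[0.15,0,-0.003,0,0,0,1],[0.26,0,-0.005,0,0,0,1],[0.37,0,-0.007,0,0,0,1],[0.48,0,-0.008,0,0,0,1],[0.58,0,-0.009,0,0,0,1],[0.67,0.003,-0.011,0,0,0,1],[0.723,0.003,-0.012,0,0.001,0,1],[0.723,0.003,-0.012,0,0.001,0,1],[0.723,0.003,-0.012,0,0.001,0,1]]';python3 -m crank '[[0,0,0,0,0,0,1],[0,0,0,0,0,0,1],[0,0,0,0,0,0,1]]';python3 -c "
from h import *
plan([.5076,-.3043,.0812],-93.4)"
```

```text
time: 38.42
position: [0.5077, -0.3023, 0.1996]
tool_rot: [-0.485, 0.515, -0.513, 0.486]
ft_force: [-0.1, -0.6, -0.3]
grip_width: 0.0869
time: 38.8
position: [0.5083, -0.3034, 0.2005]
tool_rot: [0.486, -0.514, 0.514, -0.486]
ft_force: [-0.4, -0.0, 0.0]
grip_width: 0.0868
row [0.0018, 0.2387, -0.0014, -0.0001, 0.0008, 0.0] rows>= 2 dist 0.1193
```

```bash
python3 -m crank '[[0.001,0.06,-0.001,0,0,0,1],[0.001,0.13,-0.001,0,0,0,1],[0.001,0.19,-0.001,0,0,0,1],[0.001,0.225,-0.001,0,0,0,1],[0.001,0.238,-0.001,0,0,0,1],[0.001,0.238,-0.001,0,0,0,1],[0.001,0.238,-0.001,0,0,0,1],[0.001,0.238,-0.001,0,0,0,1],[0.001,0.238,-0.001,0,0,0,1]]';python3 -c "
from h import *
plan([.5076,-.3043,.0812],-93.4)"
```

```text
time: 39.92
position: [0.5078, -0.3048, 0.0819]
tool_rot: [0.485, -0.514, 0.515, -0.485]
ft_force: [0.0, -0.6, 0.4]
grip_width: 0.0871
row [-0.001, 0.0014, -0.0005, -0.0003, 0.0004, 0.0002] rows>= 1 dist 0.0009
```

```bash
python3 -m crank '[[-0.001,0,0,0,0,0,-1],[-0.001,0,0,0,0,0,-1],[-0.001,0,0,0,0,0,-1],[-0.001,0,0,0,0,0,-1],[-0.001,0,0,0,0,0,-1],[-0.001,0,0,0,0,0,-1],[-0.001,0,0,0,0,0,-1]]' 25;python3 -c "
from h import *
print(robot.get_obs()['position'])";python3 -m crank '[[0,-0.02,0,0,0,0,-1],[0,-0.08,0,0,0,0,-1],[0,-0.16,0,0,0,0,-1],[0,-0.22,0,0,0,0,-1],[0,-0.24,0,0,0,0,-1],[0,-0.24,0,0,0,0,-1]]'; python3 -c "
from h import *
plan([.5292,-.0272,.2],-93.3)"
```

```text
time: 40.8
position: [0.5075, -0.3041, 0.0813]
tool_rot: [-0.485, 0.514, -0.514, 0.485]
ft_force: [0.0, -0.5, -0.2]
grip_width: 0.0533
[ 0.5075239  -0.30408987  0.0812633 ]
time: 41.55
position: [0.5075, -0.304, 0.2015]
tool_rot: [0.485, -0.514, 0.514, -0.485]
ft_force: [-0.4, -0.9, -4.0]
grip_width: 0.0533
row [-0.5552, 0.0028, 0.0112, -0.0001, -0.0001, 0.0001] rows>= 5 dist 0.2776
```

```bash
python3 -m crank '[[-0.03,0,0,0,0,0,-1],[-0.1,0,0.002,0,0,0,-1],[-0.2,0,0.004,0,0,0,-1],[-0.3,0,0.006,0,0,0,-1],[-0.4,0,0.008,0,0,0,-1],[-0.48,0,0.01,0,0,0,-1],[-0.53,0,0.011,0,0,0,-1],[-0.555,0.003,0.011,0,0,0,-1],[-0.555,0.003,0.011,0,0,0,-1],[-0.555,0.003,0.011,0,0,0,-1]]';python3 -m crank '[[0,0,0,0,0,0,-1],[0,0,0,0,0,0,-1],[0,0,0,0,0,0,-1]]';python3 -c "
from h import *
plan([.5292,-.0272,.0905],-93.3)
snap('wrist','w20')"
```

```text
time: 42.8
position: [0.5291, -0.0282, 0.1995]
tool_rot: [-0.485, 0.515, -0.514, 0.485]
ft_force: [-0.8, -1.0, -3.8]
grip_width: 0.0536
time: 43.18
position: [0.5292, -0.0279, 0.1998]
tool_rot: [0.485, -0.514, 0.515, -0.485]
ft_force: [0.4, 0.1, -3.0]
grip_width: 0.0532
row [-0.0013, 0.2187, -0.0001, -0.0, -0.0004, 0.0] rows>= 2 dist 0.1093
```

View pics/w20.png

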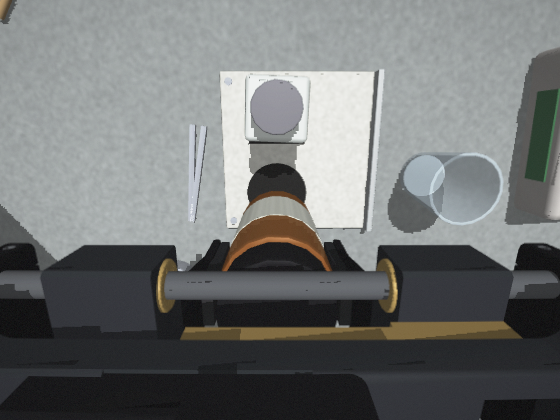

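```bash
python3 -m crank '[[-0.001,0.05,0,0,0,0,-1],[-0.001,0.11,0,0,0,0,-1],[-0.001,0.16,0,0,0,0,-1],[-0.001,0.195,0,0,0,0,-1],[-0.001,0.212,0,0,0,0,-1],[-0.001,0.217,0,0,0,0,-1],[-0.001,0.218,0,0,0,0,-1],[-0.001,0.218,0,0,0,0,-1],[-0.001,0.218,0,0,0,0,-1],[-0.001,0.218,0,0,0,0,-1]]';python3 -c "
from h import *
plan([.5293,-.0271,.09],-93.3);print(robot.get_obs()['ft_force'])
snap('scene','s21',(190,100,180,140),3.3)"
```

```text
time: 44.48
position: [0.5294, -0.0269, 0.0911]
tool_rot: [0.485, -0.514, 0.514, -0.485]
ft_force: [0.0, -0.2, -3.0]
grip_width: 0.0536
row [0.0004, 0.0022, -0.0001, -0.0002, -0.0001, 0.0] rows>= 1 dist 0.0011
[ 0.01191344 -0.20733981 -2.95291597]
```

View pics/s21.png

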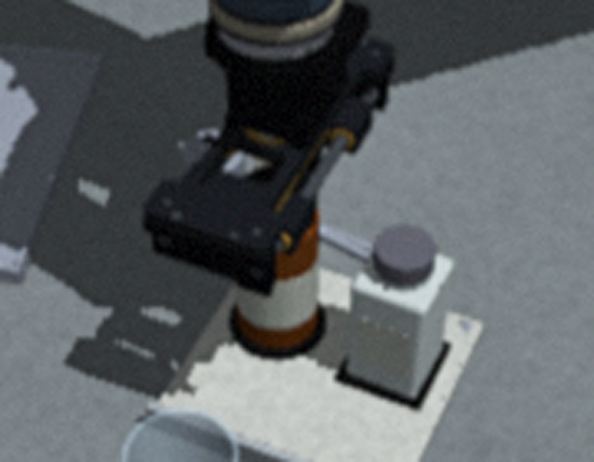

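Jar is concentric with its pad. Set down, release, go up and back out of the view.

```bash
python3 -m crank '[[0,0.0025,0,0,0,0,-1],[0,0.0025,0,0,0,0,-1],[0,0.0025,0,0,0,0,-1],[0,0.0025,0,0,0,0,-0.4],[0,0.0025,0,0,0,0,0.5],[0,0.0025,0,0,0,0,1],[0,0.0025,0,0,0,0,1],[0,0.0025,0,0,0,0,1],[0,0.0025,0,0,0,0,1]]';python3 -m crank '[[0,-0.05,0,0,0,0,1],[0,-0.15,0,0,0,0,1],[0,-0.26,0,0,0,0,1],[0,-0.3,0,0,0,0,1],[0,-0.3,0,0,0,0,1]]';python3 -m crank '[[0.08,0,0,0,0,0,1],[0.16,0,0,0,0,0,1],[0.24,0,0,0,0,0,1],[0.32,0,0,0,0,0,1],[0.4,0,0,0,0,0,1],[0.48,0,0,0,0,0,1],[0.48,0,0,0,0,0,1],[0.48,0,0,0,0,0,1]]';python3 -c "
from h import *
print(robot.get_obs()['time'],robot.get_obs()['ft_force'])
snap('scene','s22',(210,130,140,160),3.7);snap('top','t22');im=cv2.imread('pics/t22_raw.png')
cv2.imwrite('pics/t22a.png',cv2.resize(im[140:270,120:330],None,fx=3.8,fy=3.8,interpolation=cv2.INTER_CUBIC))"
```

```text
time: 45.65
position: [0.5292, -0.0269, 0.0895]
tool_rot: [-0.485, 0.514, -0.514, 0.485]
ft_force: [1.5, -0.4, -0.3]
grip_width: 0.0858
time: 46.28
position: [0.5302, -0.0271, 0.2413]
tool_rot: [0.484, -0.513, 0.516, -0.486]
ft_force: [0.0, -0.8, 0.1]
grip_width: 0.0871
time: 47.28
position: [0.5143, -0.2656, 0.2378]
tool_rot: [-0.485, 0.516, -0.513, 0.485]
ft_force: [-0.0, 0.3, 0.1]
grip_width: 0.0867
47.275 [-0.02595269  0.34834501  0.13483994]
```

View pics/s22.png

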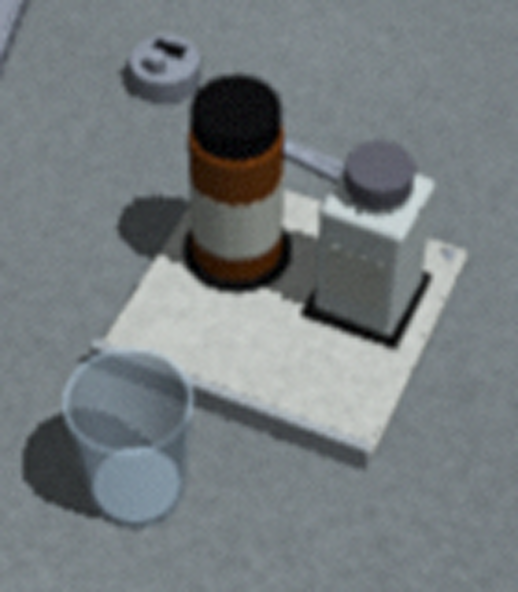

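View pics/t22a.png

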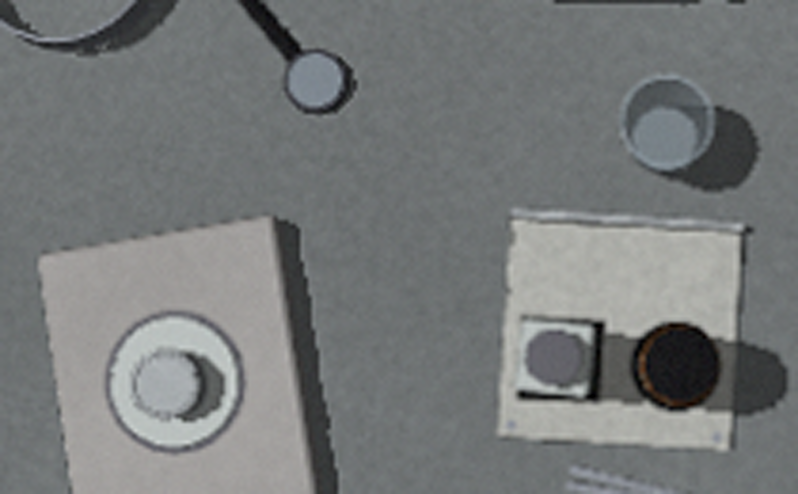

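```bash
python3 -c "
from h import *
f=lambda x,y:[120+x/3.8-.4,140+y/3.8-.4]
print(onz('top',[f(168,383)],.061),onz('top',[f(175,381)],.033))
a=cv2.imread('pics/s22_raw.png').astype(int);b=cv2.imread('pics/scene0.png').astype(int)
d=abs(a-b).max(2);print((d[140:260,255:335]>40).sum(),(d[220:275,222:268]>40).sum())
print(robot.get_obs()['joint_velocities'].round(3))
robot.hand_in()"
```

```text
[[0.51371462 0.33014841 0.061     ]] [[0.51508241 0.33301844 0.033     ]]
364 29
[ 0.007 -0.01  -0.007 -0.003  0.001 -0.002]
the job is handed in; nothing more can be done
```

The job is done and handed in at about 47 s of the 134 s allowed. I moved the jar and then the bottle into the steel tray, and set the tin on the stage plate. After that I put the bottle and then the jar back on their own pads.

What the last checks showed:
- **Tin:** it stands on the stage plate about 3 mm from its centre. The wrist view (about 2–3 mm) and the top view (about 3 mm) agree, against a limit of 12 mm.
- **Jar and bottle:** I let each go at the same arm position where I first gripped it, to within 1 mm. In the scene and top pictures both stand upright, centred on their pads, and the bottle is square to its pad.
- **Beaker:** its area is nearly unchanged from the first picture, with only 29 pixels clearly different, so it has not visibly moved.
- **Arm:** it was clear of everything and still, and I saw no contact forces of concern on the way.

I judged the jar and bottle by eye and from the arm's own readings. I did not measure their final offsets from the pads separately. Comparing the rack area before and after gave 364 clearly different pixels; I put most of that down to the tin being gone, but did not check further.

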